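Set a mould cooling valve by clicks

TASK

Set the cooling-water valve on the aluminium manifold: turn its black wing knob clockwise (seen from above) until it comes up against its seat, gently and without forcing it, then open it (counter-clockwise) by exactly five clicks. Then push the steel lock slide beside it fully home towards the valve, let go, and leave the other things on the bench as they are.

Things in the scene. Friction and masses are not known exactly. Their poses are not given: they have to be found in the camera images.
- manifold: Aluminium cooling manifold, a fixed block 90 (x) x 260 (y) x 50 mm high; origin at the centre of its underside. Three brass hose nipples stick 28 mm out of its -x face. On its top centre line stand the valve at y = +55 mm and the lock slide at y = -50 mm. A loose brass cap lies on its top near its +y end.
- knob_grip (a point): Grip point on the axis of the valve's black wing knob, 108 mm above the bench; z is the turning axis, up; x lies along the wing, towards the end with a small white bar, and turns with the knob. The wing is 50 mm long (x), 12 mm thick (y), 40 mm high: top 18 mm above, foot 22 mm below this point, on a disc of 22 mm radius. It turns in place; 15 clicks a turn (24 degrees each).
- valve_collar (a point): Centre of the top of the valve's round steel collar (36 mm radius, 32 mm high), under the knob. Axes as the manifold's. Going over a click takes about 0.12 N m; let go, the knob snaps into the nearest click position. Clockwise closes, onto a hard seat that cannot be seen and whose direction differs every time.
- valve_foot (a point): Centre of the collar's foot, on the manifold's top. The seat is met 2 degrees past a click position: that position is count zero, and five clicks open is 120 degrees counter-clockwise from it. At the start the knob is two to four clicks open. A closing torque on the seat of about 0.6 N m or more damages it.
- lock_tab (a point): Centre of the upright steel thumb tab of the lock slide, 69 mm above the bench (19 mm above the manifold's top); the tab is 22 mm (x) by 12 mm (y) and 26 mm high (13 mm above and below this point). It slides along the manifold's +y axis, towards the valve, against about 2.5 N of friction and stays where it is left; guide strips beside the slide are 8 mm high. Axes as the manifold's.
- lock (a joint): Travel of the lock slide in m: 0 = drawn back (as found), 0.030 = fully home, where it meets a stop.

How it is judged (in metres and radians):
On the way, in this order (a step that is already met when the one before it is completed fails the run):
1. the knob is turned clockwise against the valve's seat (contact force between lug and seat_stop above 0.5 N and value of joint lock below 0.01 m), for 0.05 s.
2. the knob stands five clicks open from the seat, the lock slide still drawn back (distance between mark_knob and mark_five below 0.0025 m and value of joint lock below 0.01 m), for 0.3 s.
At the end, for the whole second after the job is handed in: The knob rests in the fifth click position from the seat (within 6 degrees), the lock slide is home (within 3 mm), and both are let go (distance between mark_knob and mark_five below 0.0025 m and value of joint lock above 0.027 m); the robot touches nothing.
It fails at once if the valve forced against its seat (more than about 0.6 N m) (contact force between lug and seat_stop above 24 N).
It fails at once if a bystander moved by more than 30 mm (distance of any of eyebolt, bush, cap, wrench, driver, spray, mug from where it was at the start of the episode above 0.03 m).
It also fails if it takes over 72 s, if anything falls off the work surface, if the arm or the gripper's body presses on something with over 40 N, if the wrist force passes 120 N, or if a joint passes its speed limit or range.

ROBOT

A 6-joint arm with a two-finger parallel gripper is mounted at the origin on the work surface. World frame = base frame: x ahead of the robot, y to its left, z up, the work surface at z = 0. Lengths are in m, angles in degrees, forces in N, time in s.
With the tool pointing down it reaches from about 0.35 to 0.875 m from the base axis. Payload 4.2 kg.
Tool frame: the origin (TCP) lies at the very end of the fingers, on their centre line; the grasp point (between the pads) lies 19 mm behind it (r.hold_point_z is the distance from the TCP to the grasp point, in m); z points along the fingers, y is the direction in which the jaws open and shut (so a half turn about z gives the same grasp; the last joint's range is limited). The gripper opens to 87 mm and grips with 3 to 60 N. Pads are 19 mm wide; open, the fingers measure 117 mm over their backs; the gripper's body (75 mm by 190 mm) begins 51 mm behind the grasp point.
Start: joints at [81.337, 22.042, 0.453, 0, -68.411, -14.817], TCP at [0.249, 0.573, 0.223] pointing down, gripper open.
Joint ranges: [-179.83, 179.83], [-69.29, 118.12], [-61.27, 80.66], [-181.25, 117.63], [-171.15, -9.14], [-177.46, 177.46]. Speed limits (degrees/s): [159.86, 159.86, 180, 180, 180, 180].

INTERFACE

Orientations are given as a 3x3 rotation matrix whose columns are the frame's x, y, z axes.
In Python, from station import r, cams, ticket gives the robot as it stands.
- The arm moves only by the tool drive_tool, never from a script. Its argument "deltas" is a list of rows, each an object of numbers: "dx", "dy", "dz": the shift along the tool's x, y, z in m; "wx", "wy", "wz": the turn, a rotation vector about the tool's x, y, z in degrees. A call has 1 to 20 rows; each row is the pose to reach, as a shift and turn from the pose commanded when the call began, along the tool's axes at that moment; what a row does not reach only later rows make up. A row lasts 1/10 s, in which the tool goes at most 50 mm and 8.59 degrees, less where a joint would pass 70% of its speed; a pose out of reach is approached as far as the arm can. A call with a gripper value outside its range is refused whole. "gripper" is the opening, from 0 (shut) to 1 (fully open), set as the call begins (left out, the last holds). The fingers move at their own pace and stop on an object; the grip force is fixed at half the most. Time passes only in rows, so rows that repeat a pose let the fingers close. It gives the time, the measured TCP pose, the force and the opening at its end, in the units of the state.
- r.sense(): the state, without advancing time (a new reading comes with each control period).
- cams.capture(name): name is "side" or "top" or "wrist"; returns the picture (400x640x3 uint8, red, green, blue); there is no depth.
- cams.camera_model(name): a dict with "intrinsics" (3x3 intrinsics, pixels), "extrinsics" (4x4, takes a point from world to camera coordinates); the wrist camera has in their place "T_tool_cam" (4x4, takes a point from camera to tool coordinates, whose origin is the TCP and whose axes are the flange's). Camera axes: x right, y down, z forward; pixel columns grow to the right and rows downward; lengths in m; the calibration is good to about 2 mm. A picture is of the moment at which its call begins: read the wrist's pose just before it. camera_model takes no time and is no camera call.
- ticket.finish_job(): hands the job in, once; it reports no verdict.
The state is a dict: "time_s": time; "joints": joint angles; "joint_velocities": joint speeds; "effort": joint torques, N m; "tcp_pos": TCP position; "ee_rot": TCP orientation; "wrist_force": force on the tool from outside, world axes, zero at the start; "moment": the same for the moment, N m; "gripper_width": opening from 0.0 (shut) to 1.0 (fully open).
Only numpy, scipy, OpenCV 4.12 (cv2) and the standard library are available. Lean on these libraries where they do the work, as an engineer would, in place of code of your own. Each camera call takes 0.05 s, during which the arm holds its last target.

## Working session

There is one attempt and no reset: what is moved stays moved. The work goes in short steps, Python scripts to look and compute and a tool call to move; the robot and the scene stay as the last step left them, time stands still between calls to the robot, and variables do not carry over. Pictures are saved under pics/ and viewed, and the job is handed in when it is done.

Besides the shell and the picture viewer there is one more tool, called by a JSON object that holds its "fn" and its "kwargs". drive_tool: Moves the arm, as the interface text tells. Its arguments: {"type":"object","properties":{"deltas":{"type":"array","items":{"type":"object","properties":{"dx":{"type":"number"},"dy":{"type":"number"},"dz":{"type":"number"},"wx":{"type":"number"},"wy":{"type":"number"},"wz":{"type":"number"}}}},"gripper":{"type":"number"}},"required":["deltas"]}

```bash
mkdir -p pics; ls
python3 - <<'E'
from station import r,cams
import cv2,numpy as np
s=r.sense();print(s, r.hold_point_z)
for n in ['side','top','wrist']:
    im=cams.capture(n);cv2.imwrite(f'pics/{n}0.png',im[:,:,::-1]);m=cams.camera_model(n);print(n,{k:np.round(v,4).tolist() for k,v in m.items()})
E
```

```text
pics
{'time_s': 0.0, 'joints': array([ 8.13378083e+01,  2.20898605e+01,  3.80014757e-01, -2.89289761e-02,
       -6.84118419e+01, -1.48167093e+01]), 'joint_velocities': array([0.0237201 , 0.08480596, 0.0569948 , 0.0405294 , 0.03732194,
       0.02742303]), 'effort': array([ 1.32826754e-03, -3.90666676e+01,  1.87402171e+01,  4.21974063e+00,
        1.10551793e-02, -1.82341632e-04]), 'tcp_pos': array([0.24874785, 0.5727061 , 0.22147086]), 'ee_rot': array([[ 9.17132658e-01, -3.98581327e-01, -7.83995643e-04],
       [-3.98582087e-01, -9.17130418e-01, -2.02886942e-03],
       [ 8.96432119e-05,  2.17322902e-03, -9.99997635e-01]]), 'wrist_force': array([-0.00453291, -0.34911839,  0.04866816]), 'moment': array([0.01962496, 0.01156637, 0.02285149]), 'gripper_width': 0.9990730628241156} 0.0187
side {'intrinsics': [[367.1848, 0.0, 326.9379], [0.0, 367.1848, 199.3762], [0.0, 0.0, 1.0]], 'extrinsics': [[-0.9753, -0.2202, -0.02, 0.5611], [-0.1266, 0.6304, -0.7659, 0.1293], [0.1812, -0.7444, -0.6427, 0.6294], [0.0, 0.0, 0.0, 1.0]]}
top {'intrinsics': [[459.2537, 0.0, 309.0889], [0.0, 459.2537, 207.227], [0.0, 0.0, 1.0]], 'extrinsics': [[-0.0236, -0.9996, -0.0154, 0.0731], [-0.999, 0.0242, -0.0388, 0.5574], [0.0392, 0.0144, -0.9991, 0.7646], [0.0, 0.0, 0.0, 1.0]]}
wrist {'intrinsics': [[279.541, 0.0, 316.6619], [0.0, 279.541, 192.1546], [0.0, 0.0, 1.0]], 'T_tool_cam': [[-0.0006, -0.9584, -0.2855, 0.0784], [1.0, -0.0007, 0.0003, -0.0014], [-0.0005, -0.2855, 0.9584, -0.1629], [0.0, 0.0, 0.0, 1.0]]}
```

View pics/top0.png

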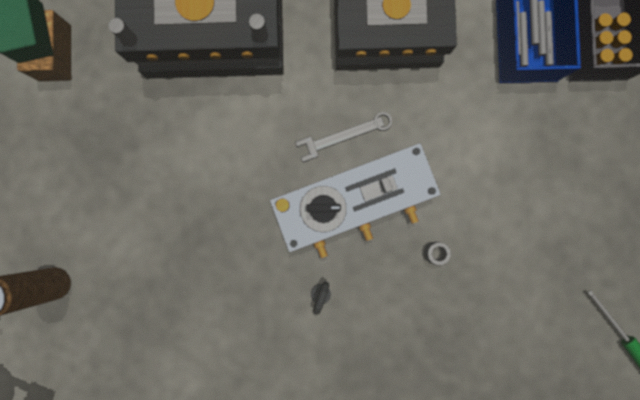

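View pics/side0.png

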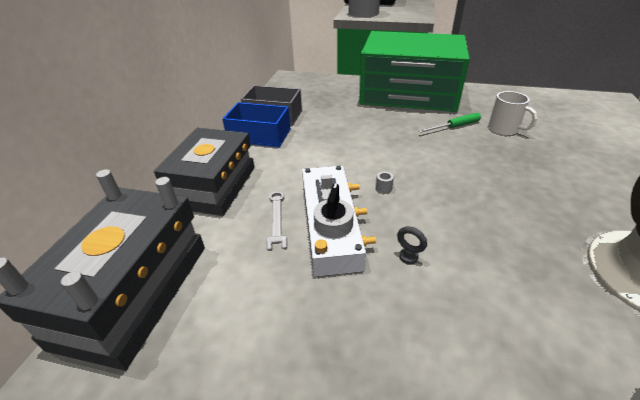

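View pics/wrist0.png

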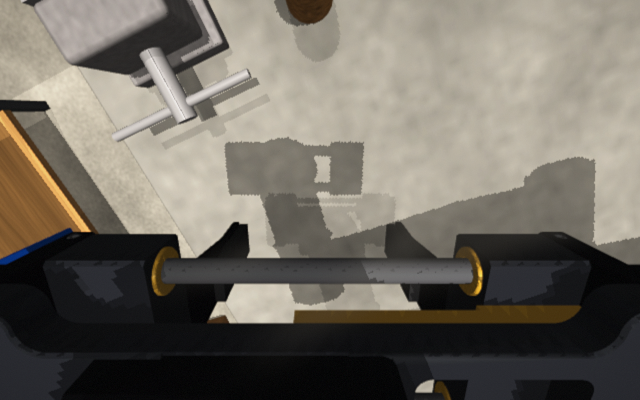

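```bash
cat > h.py <<'E'
import numpy as np,cv2
from station import r,cams
def ray(n,uv,T=None):
    m=cams.camera_model(n);K=np.array(m['intrinsics'])
    d=np.linalg.inv(K)@np.array([uv[0],uv[1],1.])
    if n=='wrist':
        A=T@np.array(m['T_tool_cam']);return A[:3,3],A[:3,:3]@d
    E=np.array(m['extrinsics']);R=E[:3,:3];return -R.T@E[:3,3],R.T@d
def plane(n,uv,z,T=None):
    o,d=ray(n,uv,T);return o+d*(z-o[2])/d[2]
def proj(n,p,T=None):
    m=cams.camera_model(n);K=np.array(m['intrinsics'])
    E=np.linalg.inv(T@np.array(m['T_tool_cam'])) if n=='wrist' else np.array(m['extrinsics'])
    c=K@(E[:3,:3]@np.array(p)+E[:3,3]);return c[:2]/c[2]
def tcp():
    s=r.sense();T=np.eye(4);T[:3,:3]=s['ee_rot'];T[:3,3]=s['tcp_pos'];return T
E
python3 - <<'E'
import cv2,numpy as np
from h import *
im=cv2.imread('pics/top0.png')
c=im[120:280,250:460];cv2.imwrite('pics/topz.png',cv2.resize(c,None,fx=3.6,fy=3.6,interpolation=cv2.INTER_CUBIC))
h=cv2.cvtColor(im,cv2.COLOR_BGR2HSV)
print(im[240,300],im[180,410],im[150,250],h[240,300])
b=im.astype(int)
m=((b[:,:,0]-b[:,:,2]>8)&(b[:,:,0]>140)).astype(np.uint8)
m[:130]=0;m[270:]=0;m[:,:250]=0;m[:,460:]=0
m=cv2.morphologyEx(m,cv2.MORPH_OPEN,np.ones((3,3)))
m=cv2.morphologyEx(m,cv2.MORPH_CLOSE,np.ones((3,3)))
cs,_=cv2.findContours(m,0,1);k=max(cs,key=cv2.contourArea)
rect=cv2.minAreaRect(k);print(rect)
P=[plane('top',q,0.05) for q in cv2.boxPoints(rect)]
P=np.array(P);print(P.round(4),np.linalg.norm(P-np.roll(P,1,0),axis=1),P.mean(0))
E
```

```text
[173 167 163] [174 168 162] [118 127 129] [108  15 173]
((354.64019775390625, 197.13592529296875), (54.25738525390625, 159.88259887695312), 69.30455017089844)
[[ 0.5706  0.1214  0.05  ]
 [ 0.6557 -0.1213  0.05  ]
 [ 0.5732 -0.1492  0.05  ]
 [ 0.4885  0.0923  0.05  ]] [0.08708782 0.25714312 0.08707345 0.25587702] [ 0.57201034 -0.01421437  0.05      ]
```

View pics/topz.png

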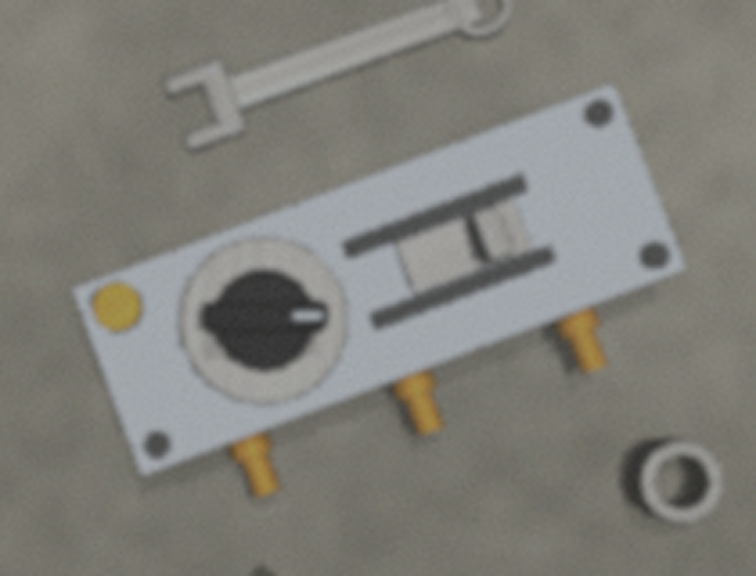

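Run:
```python
from h import *
im=cv2.imread('pics/top0.png');b=im.astype(int)
yd=np.array([-.331,.944,0]);yd/=np.linalg.norm(yd);c=np.array([.5720,-.0142,0])
k=c+.055*yd;print('knob',k,'tab',c-.05*yd)
for z in(.05,.082,.108,.126):print(z,proj('top',k+[0,0,z]))
print('tab px',proj('top',c-.05*yd+[0,0,.082]),proj('top',c-.05*yd+[0,0,.056]))
y0,y1,x0,x1=180,240,295,355
s=b[y0:y1,x0:x1]
dark=(s.max(2)<75).astype(np.uint8);print(dark.sum())
ys,xs=np.nonzero(dark);print('disc+wing centroid',xs.mean()+x0,ys.mean()+y0)
# collar ellipse
# white bar
cx,cy=proj('top',k+[0,0,.1])
for y in range(198,220):print(y,' '.join('%3d'%v for v in b[y,304:346].mean(1)))
```

```text
knob [0.55380134 0.03770192 0.        ] tab [ 0.58854424 -0.06138356  0.        ]
0.05 [322.53044699 209.19488526]
0.082 [322.81967119 208.47423229]
0.108 [323.07472314 207.83872552]
0.126 [323.26304182 207.36949642]
tab px [386.82192435 184.30182862] [384.31002819 185.75142194]
555
disc+wing centroid 321.8900900900901 208.4918918918919
198 156 160 158 154 157 157 154 149 139 121  93  70  59  54  58  55  55  56  57  58  56  59  58  58  55  55  59  74  95 121 144 158 157 158 160 159 155 154 152 147 151 160
199 158 162 158 155 157 156 153 139 112  84  67  57  57  57  57  57  60  55  59  57  55  59  60  55  57  56  58  56  65  93 127 153 160 159 159 157 156 156 155 151 149 156
200 163 159 159 154 156 155 150 125  91  65  56  56  54  58  58  59  55  55  55  58  58  59  53  57  57  60  57  55  58  74 109 140 154 160 160 159 157 156 154 155 147 150
201 160 161 157 158 157 154 135 106  72  56  55  56  58  59  56  59  59  59  59  57  57  60  58  59  57  60  59  57  58  60  86 118 143 156 157 157 157 159 157 153 150 150
202 161 160 155 152 150 141 115  83  58  59  55  57  57  56  58  58  57  
[... 2322 characters left out ...]
 153 149 142
216 160 155 149 142 139 136 121 102  77  52  53  55  55  54  52  53  57  55  56  58  55  55  55  55  56  54  57  53  53  59  80 111 132 143 153 157 159 160 156 150 148 147
217 158 156 146 141 141 141 136 123  96  67  54  50  56  55  56  58  56  56  52  58  55  57  53  57  54  55  51  52  58  73  98 127 138 146 149 154 157 157 157 148 150 158
218 155 154 151 142 140 143 144 135 115  80  62  54  51  53  56  52  56  55  57  56  57  58  57  53  56  55  59  58  72  98 122 141 148 153 153 157 157 159 153 147 147 161
219 150 157 153 145 147 147 150 146 131 108  84  70  63  55  56  53  58  55  52  55  55  58  58  58  57  54  65  78 102 123 144 155 159 156 155 155 157 159 151 142 146 158
```

```bash
cat >> h.py <<'E'
from scipy.spatial.transform import Rotation as Ro
def delta(p,yaw):
    """delta from measured pose to tool-down pose with tool x at yaw deg"""
    T=tcp();a=np.radians(yaw)
    G=np.array([[np.cos(a),np.sin(a),0],[np.sin(a),-np.cos(a),0],[0,0,-1.]])
    d=T[:3,:3].T@(np.array(p)-T[:3,3]);w=Ro.from_matrix(T[:3,:3].T@G).as_rotvec(degrees=True)
    return d.round(4),w.round(2)
E
python3 - <<'E'
from h import *
a=plane('top',(305.3,207.5),.126);b=plane('top',(340.2,207.2),.126);d=b-a
print(a,b,(a+b)/2,np.linalg.norm(d),'yaw',np.degrees(np.arctan2(d[1],d[0])))
e=plane('top',(334.7,207.35),.126)
print(e)
yaw=np.degrees(np.arctan2(d[1],d[0]))
print(delta([.5538,.0377,.23],yaw))
E
```

```text
[0.55423818 0.0635576  0.126     ] [0.55345676 0.01334935 0.126     ] [0.55384747 0.03845348 0.126     ] 0.05021432487519725 yaw -90.89165584101681
[0.55343195 0.02125802 0.126     ]
(array([ 0.493 ,  0.3693, -0.0076]), array([ 8.00e-02, -6.00e-02,  6.74e+01]))
```

Run:
```python
from h import *
for z in(0,.1,.2):print(z,plane('top',(52,283),z),plane('top',(65,283),z),plane('top',(2,296),z))
print(delta([.27,.30,.30],-50))
```

```text
0 [0.4398604  0.50465858 0.        ] [0.43937285 0.48214059 0.        ] [0.41950831 0.5913903  0.        ]
0.1 [0.45113706 0.44668095 0.1       ] [0.45071149 0.42702527 0.1       ] [0.43337198 0.52238799 0.1       ]
0.2 [0.46241373 0.38870331 0.2       ] [0.46205013 0.37190995 0.2       ] [0.44723565 0.45338567 0.2       ]
(array([ 0.1282,  0.2419, -0.0779]), array([ 0.09, -0.03, 26.51]))
```

{"fn": "drive_tool", "kwargs": {"deltas": [{"dx": 0.03,"dy": 0.06,"dz": -0.02,"wz": 7},{"dx": 0.06,"dy": 0.12,"dz": -0.04,"wz": 14},{"dx": 0.1,"dy": 0.18,"dz": -0.06,"wz": 21},{"dx": 0.128,"dy": 0.242,"dz": -0.078,"wz": 26.5},{"dx": 0.128,"dy": 0.242,"dz": -0.078,"wz": 26.5},{"dx": 0.128,"dy": 0.242,"dz": -0.078,"wz": 26.5},{"dx": 0.128,"dy": 0.242,"dz": -0.078,"wz": 26.5},{"dx": 0.128,"dy": 0.242,"dz": -0.078,"wz": 26.5}]}}

```text
schema error: expected keys dx, dy, dz, wx, wy, wz
```

Run:
```python
from h import *
print(tcp().round(4)); print(delta([.5538,.038,.23],-90.9))
```

```text
[[ 9.171e-01 -3.985e-01 -6.000e-04  2.488e-01]
 [-3.985e-01 -9.171e-01 -1.600e-03  5.729e-01]
 [ 1.000e-04  1.700e-03 -1.000e+00  2.217e-01]
 [ 0.000e+00  0.000e+00  0.000e+00  1.000e+00]]
(array([ 0.4929,  0.369 , -0.0076]), array([ 8.000e-02, -6.000e-02,  6.741e+01]))
```

{"fn": "drive_tool", "kwargs": {"deltas": [{"dx": 0.03,"dy": 0.06,"dz": -0.02,"wx": 0,"wy": 0,"wz": 7},{"dx": 0.06,"dy": 0.12,"dz": -0.04,"wx": 0,"wy": 0,"wz": 14},{"dx": 0.1,"dy": 0.18,"dz": -0.06,"wx": 0,"wy": 0,"wz": 21},{"dx": 0.128,"dy": 0.242,"dz": -0.078,"wx": 0,"wy": 0,"wz": 26.5},{"dx": 0.128,"dy": 0.242,"dz": -0.078,"wx": 0,"wy": 0,"wz": 26.5},{"dx": 0.128,"dy": 0.242,"dz": -0.078,"wx": 0,"wy": 0,"wz": 26.5},{"dx": 0.128,"dy": 0.242,"dz": -0.078,"wx": 0,"wy": 0,"wz": 26.5},{"dx": 0.128,"dy": 0.242,"dz": -0.078,"wx": 0,"wy": 0,"wz": 26.5}]}}

```text
time_s: 0.95
tcp_pos: [0.27, 0.2999, 0.301]
ee_rot: [[0.642, -0.766, 0.0], [-0.766, -0.642, 0.002], [-0.001, -0.001, -1.0]]
wrist_force: [0.3, 0.9, -0.1]
gripper_width: 1.001
```

Run:
```python
from h import *
print(tcp().round(4)); print(delta([.5538,.038,.23],-90.9))
```

```text
[[ 6.424e-01 -7.664e-01  4.000e-04  2.700e-01]
 [-7.664e-01 -6.424e-01  1.800e-03  2.999e-01]
 [-1.100e-03 -1.400e-03 -1.000e+00  3.010e-01]
 [ 0.000e+00  0.000e+00  0.000e+00  1.000e+00]]
(array([ 0.3831, -0.0492,  0.0706]), array([-0.05,  0.09, 40.87]))
```

{"fn": "drive_tool", "kwargs": {"deltas": [{"dx": 0.05,"dy": -0.006,"dz": 0.01,"wx": 0,"wy": 0,"wz": 6},{"dx": 0.1,"dy": -0.012,"dz": 0.02,"wx": 0,"wy": 0,"wz": 12},{"dx": 0.15,"dy": -0.019,"dz": 0.03,"wx": 0,"wy": 0,"wz": 18},{"dx": 0.2,"dy": -0.026,"dz": 0.04,"wx": 0,"wy": 0,"wz": 24},{"dx": 0.25,"dy": -0.032,"dz": 0.05,"wx": 0,"wy": 0,"wz": 30},{"dx": 0.3,"dy": -0.038,"dz": 0.06,"wx": 0,"wy": 0,"wz": 36},{"dx": 0.35,"dy": -0.045,"dz": 0.065,"wx": 0,"wy": 0,"wz": 40.9},{"dx": 0.383,"dy": -0.049,"dz": 0.071,"wx": 0,"wy": 0,"wz": 40.9},{"dx": 0.383,"dy": -0.049,"dz": 0.071,"wx": 0,"wy": 0,"wz": 40.9},{"dx": 0.383,"dy": -0.049,"dz": 0.071,"wx": 0,"wy": 0,"wz": 40.9},{"dx": 0.383,"dy": -0.049,"dz": 0.071,"wx": 0,"wy": 0,"wz": 40.9}]}}

```text
time_s: 2.05
tcp_pos: [0.5536, 0.0393, 0.2288]
ee_rot: [[-0.014, -1.0, -0.001], [-1.0, 0.014, -0.0], [0.0, 0.001, -1.0]]
wrist_force: [-0.2, 0.2, 0.3]
gripper_width: 1.0
```

Run:
```python
from h import *
s=r.sense();print(s['joints'].round(1),s['moment'])
T=tcp();im=cams.capture('wrist');cv2.imwrite('pics/w1.png',im[:,:,::-1]);np.save('T1.npy',T)
print(T.round(4)); print(delta([.5538,.038,.23],-90.9))
for p in ([.5538,.038,.126],[.55343,.02126,.126],[.5534,.01335,.126],[.5542,.0635,.126]):print(proj('wrist',p,T))
```

```text
[ 20.8  15.   -8.9  -0.  -66.2 -21.6] [ 0.09171347 -0.05000317  0.03472842]
[[-1.430e-02 -9.999e-01 -1.400e-03  5.536e-01]
 [-9.999e-01  1.430e-02 -3.000e-04  3.930e-02]
 [ 3.000e-04  1.300e-03 -1.000e+00  2.288e-01]
 [ 0.000e+00  0.000e+00  0.000e+00  1.000e+00]]
(array([ 0.0016, -0.0003, -0.0007]), array([ 0.02, -0.  ,  0.12]))
[316.82578812 189.07918416]
[316.95284618 172.50116501]
[316.8641252  164.46596175]
[316.80172011 213.2597859 ]
```

View pics/w1.png

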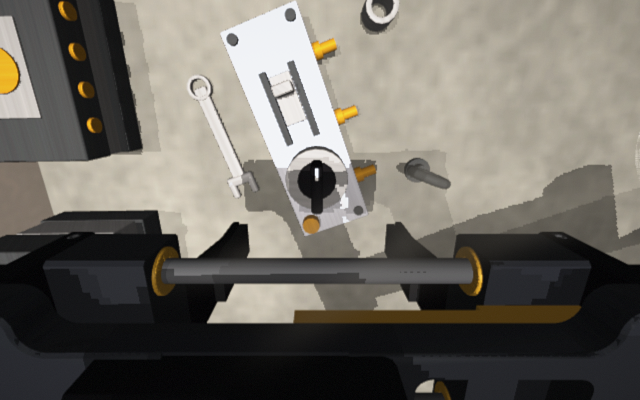

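{"fn": "drive_tool", "kwargs": {"deltas": [{"dx": 0.001,"dy": 0,"dz": 0.03,"wx": 0,"wy": 0,"wz": 0},{"dx": 0.001,"dy": 0,"dz": 0.06,"wx": 0,"wy": 0,"wz": 0},{"dx": 0.001,"dy": 0,"dz": 0.09,"wx": 0,"wy": 0,"wz": 0},{"dx": 0.001,"dy": 0,"dz": 0.115,"wx": 0,"wy": 0,"wz": 0},{"dx": 0.001,"dy": 0,"dz": 0.13,"wx": 0,"wy": 0,"wz": 0},{"dx": 0.001,"dy": 0,"dz": 0.136,"wx": 0,"wy": 0,"wz": 0},{"dx": 0.001,"dy": 0,"dz": 0.136,"wx": 0,"wy": 0,"wz": 0},{"dx": 0.001,"dy": 0,"dz": 0.136,"wx": 0,"wy": 0,"wz": 0}]}}

```text
time_s: 2.9
tcp_pos: [0.5544, 0.0382, 0.0948]
ee_rot: [[-0.014, -1.0, 0.002], [-1.0, 0.014, 0.0], [-0.001, -0.002, -1.0]]
wrist_force: [1.3, -0.3, -0.3]
gripper_width: 0.996
```

Run:
```python
from h import *
s=r.sense();print(s['joints'].round(1),s['moment'],s['wrist_force'])
T=tcp();im=cams.capture('wrist');cv2.imwrite('pics/w2.png',im[:,:,::-1])
print(T.round(4)); print(delta([.5538,.038,.091],-90.9))
```

```text
[ 20.7  22.6 -19.2   0.  -48.1 -21.5] [ 0.02151019 -0.05820021 -0.01588778] [ 1.29780202 -0.27481927 -0.34491083]
[[-1.410e-02 -9.999e-01  2.200e-03  5.544e-01]
 [-9.999e-01  1.410e-02  5.000e-04  3.820e-02]
 [-5.000e-04 -2.200e-03 -1.000e+00  9.480e-02]
 [ 0.000e+00  0.000e+00  0.000e+00  1.000e+00]]
(array([0.0001, 0.0007, 0.0039]), array([-0.15,  0.04,  0.08]))
```

View pics/w2.png

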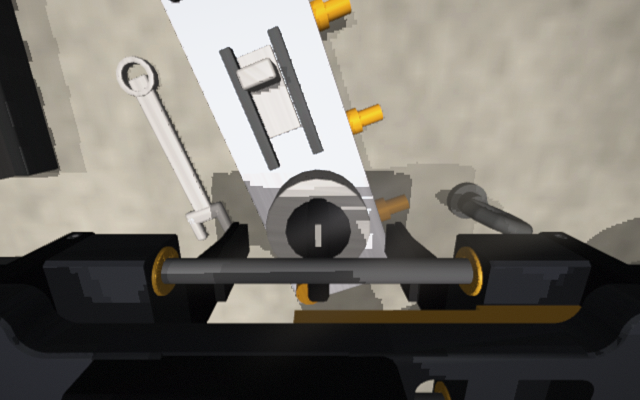

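{"fn": "drive_tool", "kwargs": {"deltas": [{"dx": 0,"dy": 0.0,"dz": 0.002,"wx": 0,"wy": 0,"wz": 0},{"dx": 0,"dy": 0.0,"dz": 0.002,"wx": 0,"wy": 0,"wz": 0}]}}

```text
time_s: 3.15
tcp_pos: [0.5539, 0.0376, 0.092]
ee_rot: [[-0.015, -1.0, 0.001], [-1.0, 0.015, 0.0], [-0.0, -0.001, -1.0]]
wrist_force: [1.4, 0.5, 0.6]
gripper_width: 1.0
```

```bash
cat > st.py <<'E'
from h import *
s=r.sense();T=tcp()
print('t',round(s['time_s'],2),'yaw',round(np.degrees(np.arctan2(T[1,0],T[0,0])),2),'j6',s['joints'][5].round(1),'eff6',s['effort'][5].round(3),'M',s['moment'].round(3),'F',s['wrist_force'].round(2),'p',s['tcp_pos'].round(4),'g',round(s['gripper_width'],3))
E
python3 st.py
```

```text
t 3.15 yaw -90.88 j6 -21.5 eff6 0.001 M [ 0.038 -0.019 -0.039] F [1.42 0.48 0.6 ] p [0.5539 0.0376 0.092 ] g 1.0
```

{"fn": "drive_tool", "kwargs": {"deltas": [{"dx": 0,"dy": 0,"dz": 0,"wx": 0,"wy": 0,"wz": 0},{"dx": 0,"dy": 0,"dz": 0,"wx": 0,"wy": 0,"wz": 0},{"dx": 0,"dy": 0,"dz": 0,"wx": 0,"wy": 0,"wz": 0},{"dx": 0,"dy": 0,"dz": 0,"wx": 0,"wy": 0,"wz": 0},{"dx": 0,"dy": 0,"dz": 0,"wx": 0,"wy": 0,"wz": 0},{"dx": 0,"dy": 0,"dz": 0,"wx": 0,"wy": 0,"wz": 0},{"dx": 0,"dy": 0,"dz": 0,"wx": 0,"wy": 0,"wz": 0},{"dx": 0,"dy": 0,"dz": 0,"wx": 0,"wy": 0,"wz": 0}], "gripper": 0}}

```text
time_s: 3.95
tcp_pos: [0.5538, 0.0375, 0.0915]
ee_rot: [[-0.015, -1.0, 0.0], [-1.0, 0.015, 0.0], [-0.0, -0.0, -1.0]]
wrist_force: [0.9, -0.8, -0.0]
gripper_width: 0.358
```

```bash
python3 st.py
```

```text
t 3.95 yaw -90.88 j6 -21.5 eff6 -0.0 M [ 0.114 -0.023  0.052] F [ 0.86 -0.76 -0.04] p [0.5538 0.0375 0.0915] g 0.358
```

{"fn": "drive_tool", "kwargs": {"deltas": [{"dx": 0,"dy": 0,"dz": 0,"wx": 0,"wy": 0,"wz": 0},{"dx": 0,"dy": 0,"dz": 0,"wx": 0,"wy": 0,"wz": 0},{"dx": 0,"dy": 0,"dz": 0,"wx": 0,"wy": 0,"wz": 0},{"dx": 0,"dy": 0,"dz": 0,"wx": 0,"wy": 0,"wz": 0},{"dx": 0,"dy": 0,"dz": 0,"wx": 0,"wy": 0,"wz": 0},{"dx": 0,"dy": 0,"dz": 0,"wx": 0,"wy": 0,"wz": 0}]}}

```text
time_s: 4.55
tcp_pos: [0.5537, 0.0375, 0.0915]
ee_rot: [[-0.015, -1.0, -0.0], [-1.0, 0.015, -0.0], [0.0, 0.0, -1.0]]
wrist_force: [-0.9, -0.3, -0.2]
gripper_width: 0.136
```

```bash
python3 st.py
```

```text
t 4.55 yaw -90.88 j6 -21.5 eff6 -0.045 M [ 0.099 -0.003  0.048] F [-0.93 -0.27 -0.18] p [0.5537 0.0375 0.0915] g 0.136
```

{"fn": "drive_tool", "kwargs": {"deltas": [{"dx": 0,"dy": 0,"dz": 0,"wx": 0,"wy": 0,"wz": 4},{"dx": 0,"dy": 0,"dz": 0,"wx": 0,"wy": 0,"wz": 8},{"dx": 0,"dy": 0,"dz": 0,"wx": 0,"wy": 0,"wz": 8},{"dx": 0,"dy": 0,"dz": 0,"wx": 0,"wy": 0,"wz": 8}]}}

```text
time_s: 4.95
tcp_pos: [0.5536, 0.0375, 0.0915]
ee_rot: [[-0.153, -0.988, -0.0], [-0.988, 0.153, -0.0], [0.0, 0.0, -1.0]]
wrist_force: [-0.7, -0.4, 0.1]
gripper_width: 0.133
```

```bash
python3 st.py
```

```text
t 4.95 yaw -98.8 j6 -29.4 eff6 -0.033 M [0.223 0.131 0.021] F [-0.67 -0.4   0.06] p [0.5536 0.0375 0.0915] g 0.133
```

{"fn": "drive_tool", "kwargs": {"deltas": [{"dx": 0,"dy": 0,"dz": 0,"wx": 0,"wy": 0,"wz": 4},{"dx": 0,"dy": 0,"dz": 0,"wx": 0,"wy": 0,"wz": 8},{"dx": 0,"dy": 0,"dz": 0,"wx": 0,"wy": 0,"wz": 8},{"dx": 0,"dy": 0,"dz": 0,"wx": 0,"wy": 0,"wz": 8}]}}

```text
time_s: 5.35
tcp_pos: [0.5535, 0.0375, 0.0915]
ee_rot: [[-0.289, -0.957, -0.001], [-0.957, 0.289, 0.0], [0.0, 0.001, -1.0]]
wrist_force: [-2.1, 1.5, 2.1]
gripper_width: 0.137
```

```bash
python3 st.py
```

```text
t 5.35 yaw -106.77 j6 -37.4 eff6 0.015 M [ 0.37   0.381 -0.014] F [-2.11  1.47  2.15] p [0.5535 0.0375 0.0915] g 0.137
```

{"fn": "drive_tool", "kwargs": {"deltas": [{"dx": 0,"dy": 0,"dz": 0,"wx": 0,"wy": 0,"wz": 4},{"dx": 0,"dy": 0,"dz": 0,"wx": 0,"wy": 0,"wz": 8},{"dx": 0,"dy": 0,"dz": 0,"wx": 0,"wy": 0,"wz": 8},{"dx": 0,"dy": 0,"dz": 0,"wx": 0,"wy": 0,"wz": 8}]}}

```text
time_s: 5.75
tcp_pos: [0.5534, 0.0376, 0.0915]
ee_rot: [[-0.419, -0.908, -0.001], [-0.908, 0.419, -0.0], [0.0, 0.001, -1.0]]
wrist_force: [-2.6, 0.9, 2.7]
gripper_width: 0.135
```

```bash
python3 st.py
```

```text
t 5.75 yaw -114.75 j6 -45.4 eff6 -0.036 M [0.569 0.714 0.052] F [-2.62  0.86  2.72] p [0.5534 0.0376 0.0915] g 0.135
```

Run:
```python
from h import *
im=cams.capture('wrist');cv2.imwrite('pics/w3.png',im[100:340,160:480,::-1].repeat(2,0).repeat(2,1))
```

```text
(no output)
```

View pics/w3.png

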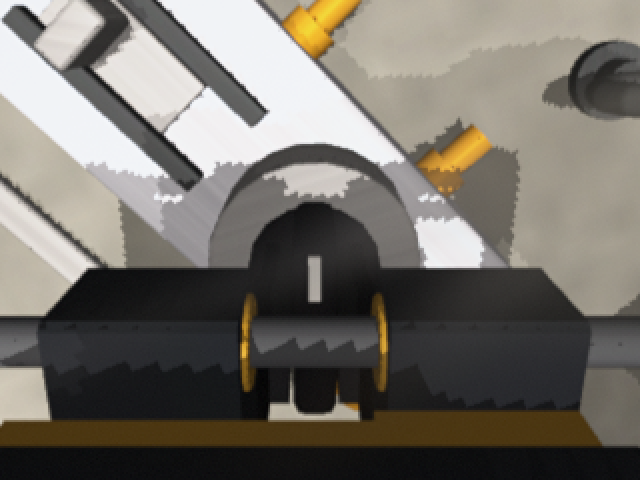

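{"fn": "drive_tool", "kwargs": {"deltas": [{"dx": 0,"dy": 0,"dz": 0,"wx": 0,"wy": 0,"wz": 6},{"dx": 0,"dy": 0,"dz": 0,"wx": 0,"wy": 0,"wz": 12},{"dx": 0,"dy": 0,"dz": 0,"wx": 0,"wy": 0,"wz": 18},{"dx": 0,"dy": 0,"dz": 0,"wx": 0,"wy": 0,"wz": 22},{"dx": 0,"dy": 0,"dz": 0,"wx": 0,"wy": 0,"wz": 22},{"dx": 0,"dy": 0,"dz": 0,"wx": 0,"wy": 0,"wz": 22}]}}

```text
time_s: 6.4
tcp_pos: [0.5531, 0.0378, 0.0915]
ee_rot: [[-0.729, -0.685, -0.001], [-0.685, 0.729, 0.0], [0.001, 0.001, -1.0]]
wrist_force: [-4.4, 3.0, 2.0]
gripper_width: 0.136
```

```bash
python3 st.py
```

```text
t 6.4 yaw -136.8 j6 -67.4 eff6 0.078 M [ 1.118  1.103 -0.119] F [-4.42  3.    1.99] p [0.5531 0.0378 0.0915] g 0.136
```

{"fn": "drive_tool", "kwargs": {"deltas": [{"dx": 0,"dy": 0,"dz": 0,"wx": 0,"wy": 0,"wz": 1},{"dx": 0,"dy": 0,"dz": 0,"wx": 0,"wy": 0,"wz": 2},{"dx": 0,"dy": 0,"dz": 0,"wx": 0,"wy": 0,"wz": 2}]}}

```text
time_s: 6.7
tcp_pos: [0.5531, 0.0378, 0.0915]
ee_rot: [[-0.752, -0.659, -0.001], [-0.659, 0.752, 0.0], [0.001, 0.001, -1.0]]
wrist_force: [-4.9, 3.1, 2.4]
gripper_width: 0.132
```

```bash
python3 st.py
```

```text
t 6.7 yaw -138.78 j6 -69.4 eff6 -0.066 M [1.066 1.131 0.038] F [-4.87  3.14  2.45] p [0.5531 0.0378 0.0915] g 0.132
```

{"fn": "drive_tool", "kwargs": {"deltas": [{"dx": 0,"dy": 0,"dz": 0,"wx": 0,"wy": 0,"wz": 0.5},{"dx": 0,"dy": 0,"dz": 0,"wx": 0,"wy": 0,"wz": 1},{"dx": 0,"dy": 0,"dz": 0,"wx": 0,"wy": 0,"wz": 1}]}}

```text
time_s: 7.0
tcp_pos: [0.5531, 0.0378, 0.0915]
ee_rot: [[-0.763, -0.646, -0.001], [-0.646, 0.763, 0.0], [0.001, 0.001, -1.0]]
wrist_force: [-3.7, 3.9, 2.7]
gripper_width: 0.139
```

```bash
python3 st.py
```

```text
t 7.0 yaw -139.75 j6 -70.4 eff6 -0.128 M [1.038 1.131 0.104] F [-3.69  3.91  2.72] p [0.5531 0.0378 0.0915] g 0.139
```

{"fn": "drive_tool", "kwargs": {"deltas": [{"dx": 0,"dy": 0,"dz": 0,"wx": 0,"wy": 0,"wz": 0.5},{"dx": 0,"dy": 0,"dz": 0,"wx": 0,"wy": 0,"wz": 0.5}]}}

```text
time_s: 7.2
tcp_pos: [0.5531, 0.0378, 0.0915]
ee_rot: [[-0.769, -0.639, -0.001], [-0.639, 0.769, 0.0], [0.001, 0.001, -1.0]]
wrist_force: [-3.6, 3.0, 3.0]
gripper_width: 0.136
```

```bash
python3 st.py
```

```text
t 7.2 yaw -140.26 j6 -70.9 eff6 -0.099 M [1.066 1.192 0.119] F [-3.62  2.96  3.03] p [0.5531 0.0378 0.0915] g 0.136
```

{"fn": "drive_tool", "kwargs": {"deltas": [{"dx": 0,"dy": 0,"dz": 0,"wx": 0,"wy": 0,"wz": 0.3},{"dx": 0,"dy": 0,"dz": 0,"wx": 0,"wy": 0,"wz": 0.3}]}}

```text
time_s: 7.4
tcp_pos: [0.553, 0.0378, 0.0916]
ee_rot: [[-0.772, -0.635, -0.001], [-0.635, 0.772, 0.0], [0.001, 0.001, -1.0]]
wrist_force: [-4.6, 2.7, 3.4]
gripper_width: 0.135
```

```bash
python3 st.py
```

```text
t 7.4 yaw -140.55 j6 -71.2 eff6 -0.088 M [1.077 1.184 0.12 ] F [-4.59  2.74  3.37] p [0.553  0.0378 0.0916] g 0.135
```

{"fn": "drive_tool", "kwargs": {"deltas": [{"dx": 0,"dy": 0,"dz": 0,"wx": 0,"wy": 0,"wz": 0.3},{"dx": 0,"dy": 0,"dz": 0,"wx": 0,"wy": 0,"wz": 0.3}]}}

```text
time_s: 7.6
tcp_pos: [0.553, 0.0378, 0.0915]
ee_rot: [[-0.776, -0.631, -0.001], [-0.631, 0.776, 0.0], [0.001, 0.001, -1.0]]
wrist_force: [-5.7, 3.5, 2.8]
gripper_width: 0.134
```

```bash
python3 st.py
```

```text
t 7.6 yaw -140.85 j6 -71.5 eff6 -0.098 M [1.079 1.202 0.035] F [-5.74  3.54  2.78] p [0.553  0.0378 0.0915] g 0.134
```

{"fn": "drive_tool", "kwargs": {"deltas": [{"dx": 0,"dy": 0,"dz": 0,"wx": 0,"wy": 0,"wz": 0.3},{"dx": 0,"dy": 0,"dz": 0,"wx": 0,"wy": 0,"wz": 0.3}]}}

```text
time_s: 7.8
tcp_pos: [0.553, 0.0378, 0.0915]
ee_rot: [[-0.779, -0.627, -0.001], [-0.627, 0.779, 0.0], [0.001, 0.001, -1.0]]
wrist_force: [-4.9, 3.9, 3.2]
gripper_width: 0.138
```

```bash
python3 st.py
```

```text
t 7.8 yaw -141.15 j6 -71.8 eff6 -0.123 M [1.018 1.138 0.149] F [-4.9   3.91  3.24] p [0.553  0.0378 0.0915] g 0.138
```

{"fn": "drive_tool", "kwargs": {"deltas": [{"dx": 0,"dy": 0,"dz": 0,"wx": 0,"wy": 0,"wz": 0.3},{"dx": 0,"dy": 0,"dz": 0,"wx": 0,"wy": 0,"wz": 0.3}]}}

```text
time_s: 8.0
tcp_pos: [0.553, 0.0378, 0.0915]
ee_rot: [[-0.782, -0.623, -0.001], [-0.623, 0.782, 0.0], [0.001, 0.001, -1.0]]
wrist_force: [-4.5, 3.8, 3.0]
gripper_width: 0.139
```

```bash
python3 st.py
```

```text
t 8.0 yaw -141.45 j6 -72.1 eff6 -0.109 M [1.132 1.165 0.12 ] F [-4.46  3.85  3.03] p [0.553  0.0378 0.0915] g 0.139
```

{"fn": "drive_tool", "kwargs": {"deltas": [{"dx": 0,"dy": 0,"dz": 0,"wx": 0,"wy": 0,"wz": 0.3},{"dx": 0,"dy": 0,"dz": 0,"wx": 0,"wy": 0,"wz": 0.3}]}}

```text
time_s: 8.2
tcp_pos: [0.5531, 0.0378, 0.0916]
ee_rot: [[-0.785, -0.619, -0.001], [-0.619, 0.785, 0.0], [0.001, 0.001, -1.0]]
wrist_force: [-4.7, 3.6, 3.3]
gripper_width: 0.134
```

```bash
python3 st.py
```

```text
t 8.2 yaw -141.75 j6 -72.4 eff6 -0.094 M [1.099 1.211 0.088] F [-4.7   3.63  3.34] p [0.5531 0.0378 0.0916] g 0.134
```

{"fn": "drive_tool", "kwargs": {"deltas": [{"dx": 0,"dy": 0,"dz": 0,"wx": 0,"wy": 0,"wz": 0.4},{"dx": 0,"dy": 0,"dz": 0,"wx": 0,"wy": 0,"wz": 0.4}]}}

```text
time_s: 8.4
tcp_pos: [0.553, 0.0378, 0.0915]
ee_rot: [[-0.79, -0.613, -0.001], [-0.613, 0.79, 0.0], [0.001, 0.001, -1.0]]
wrist_force: [-4.5, 3.6, 3.9]
gripper_width: 0.137
```

```bash
python3 st.py
```

```text
t 8.4 yaw -142.16 j6 -72.8 eff6 -0.095 M [1.117 1.229 0.134] F [-4.51  3.57  3.92] p [0.553  0.0378 0.0915] g 0.137
```

{"fn": "drive_tool", "kwargs": {"deltas": [{"dx": 0,"dy": 0,"dz": 0,"wx": 0,"wy": 0,"wz": 0.5},{"dx": 0,"dy": 0,"dz": 0,"wx": 0,"wy": 0,"wz": 0.5}]}}

```text
time_s: 8.6
tcp_pos: [0.553, 0.0378, 0.0915]
ee_rot: [[-0.795, -0.607, -0.001], [-0.607, 0.795, 0.0], [0.001, 0.001, -1.0]]
wrist_force: [-4.3, 2.6, 3.4]
gripper_width: 0.137
```

```bash
python3 st.py
```

```text
t 8.6 yaw -142.66 j6 -73.3 eff6 -0.097 M [1.118 1.142 0.069] F [-4.26  2.62  3.44] p [0.553  0.0378 0.0915] g 0.137
```

{"fn": "drive_tool", "kwargs": {"deltas": [{"dx": 0,"dy": 0,"dz": 0,"wx": 0,"wy": 0,"wz": 0.5},{"dx": 0,"dy": 0,"dz": 0,"wx": 0,"wy": 0,"wz": 0.5}]}}

```text
time_s: 8.8
tcp_pos: [0.553, 0.0378, 0.0915]
ee_rot: [[-0.8, -0.6, -0.001], [-0.6, 0.8, 0.0], [0.001, 0.001, -1.0]]
wrist_force: [-4.9, 3.7, 3.7]
gripper_width: 0.137
```

```bash
python3 st.py
```

```text
t 8.8 yaw -143.16 j6 -73.8 eff6 -0.081 M [1.063 1.185 0.062] F [-4.85  3.66  3.7 ] p [0.553  0.0378 0.0915] g 0.137
```

{"fn": "drive_tool", "kwargs": {"deltas": [{"dx": 0,"dy": 0,"dz": 0,"wx": 0,"wy": 0,"wz": 1},{"dx": 0,"dy": 0,"dz": 0,"wx": 0,"wy": 0,"wz": 2},{"dx": 0,"dy": 0,"dz": 0,"wx": 0,"wy": 0,"wz": 2}]}}

```text
time_s: 9.1
tcp_pos: [0.553, 0.0378, 0.0915]
ee_rot: [[-0.821, -0.571, -0.001], [-0.571, 0.821, 0.0], [0.001, 0.001, -1.0]]
wrist_force: [-3.6, 3.4, 3.4]
gripper_width: 0.133
```

```bash
python3 st.py
```

```text
t 9.1 yaw -145.17 j6 -75.8 eff6 -0.098 M [1.171 1.196 0.085] F [-3.59  3.45  3.4 ] p [0.553  0.0378 0.0915] g 0.133
```

{"fn": "drive_tool", "kwargs": {"deltas": [{"dx": 0,"dy": 0,"dz": 0,"wx": 0,"wy": 0,"wz": 4},{"dx": 0,"dy": 0,"dz": 0,"wx": 0,"wy": 0,"wz": 8},{"dx": 0,"dy": 0,"dz": 0,"wx": 0,"wy": 0,"wz": 12},{"dx": 0,"dy": 0,"dz": 0,"wx": 0,"wy": 0,"wz": 16},{"dx": 0,"dy": 0,"dz": 0,"wx": 0,"wy": 0,"wz": 16},{"dx": 0,"dy": 0,"dz": 0,"wx": 0,"wy": 0,"wz": 16}]}}

```text
time_s: 9.7
tcp_pos: [0.5529, 0.0381, 0.0915]
ee_rot: [[-0.947, -0.322, -0.002], [-0.322, 0.947, 0.001], [0.001, 0.001, -1.0]]
wrist_force: [-5.2, 4.6, 3.8]
gripper_width: 0.137
```

```bash
python3 st.py
```

```text
t 9.7 yaw -161.21 j6 -91.8 eff6 0.105 M [ 1.413  1.373 -0.07 ] F [-5.25  4.62  3.82] p [0.5529 0.0381 0.0915] g 0.137
```

{"fn": "drive_tool", "kwargs": {"deltas": [{"dx": 0,"dy": 0,"dz": 0,"wx": 0,"wy": 0,"wz": 1},{"dx": 0,"dy": 0,"dz": 0,"wx": 0,"wy": 0,"wz": 2},{"dx": 0,"dy": 0,"dz": 0,"wx": 0,"wy": 0,"wz": 2}]}}

```text
time_s: 10.0
tcp_pos: [0.5529, 0.0381, 0.0915]
ee_rot: [[-0.957, -0.289, -0.002], [-0.289, 0.957, 0.001], [0.001, 0.001, -1.0]]
wrist_force: [-5.4, 5.1, 3.1]
gripper_width: 0.136
```

```bash
python3 st.py
```

```text
t 10.0 yaw -163.17 j6 -93.8 eff6 -0.104 M [1.448 1.382 0.051] F [-5.36  5.08  3.08] p [0.5529 0.0381 0.0915] g 0.136
```

Now fine steps across the candidate seat near −164.9.

{"fn": "drive_tool", "kwargs": {"deltas": [{"dx": 0,"dy": 0,"dz": 0,"wx": 0,"wy": 0,"wz": 0.4},{"dx": 0,"dy": 0,"dz": 0,"wx": 0,"wy": 0,"wz": 0.8},{"dx": 0,"dy": 0,"dz": 0,"wx": 0,"wy": 0,"wz": 0.8}]}}

```text
time_s: 10.3
tcp_pos: [0.5529, 0.0381, 0.0915]
ee_rot: [[-0.961, -0.277, -0.002], [-0.277, 0.961, 0.001], [0.001, 0.001, -1.0]]
wrist_force: [-4.4, 5.0, 3.8]
gripper_width: 0.134
```

```bash
python3 st.py
```

```text
t 10.3 yaw -163.95 j6 -94.6 eff6 -0.131 M [1.444 1.328 0.082] F [-4.37  5.04  3.79] p [0.5529 0.0381 0.0915] g 0.134
```

{"fn": "drive_tool", "kwargs": {"deltas": [{"dx": 0,"dy": 0,"dz": 0,"wx": 0,"wy": 0,"wz": 0.3},{"dx": 0,"dy": 0,"dz": 0,"wx": 0,"wy": 0,"wz": 0.3}]}}

```text
time_s: 10.5
tcp_pos: [0.5529, 0.0381, 0.0915]
ee_rot: [[-0.962, -0.271, -0.002], [-0.271, 0.962, 0.001], [0.001, 0.001, -1.0]]
wrist_force: [-4.8, 4.7, 3.4]
gripper_width: 0.14
```

```bash
python3 st.py
```

```text
t 10.5 yaw -164.25 j6 -94.9 eff6 -0.109 M [1.479 1.372 0.146] F [-4.8   4.71  3.38] p [0.5529 0.0381 0.0915] g 0.14
```

{"fn": "drive_tool", "kwargs": {"deltas": [{"dx": 0,"dy": 0,"dz": 0,"wx": 0,"wy": 0,"wz": 0.3},{"dx": 0,"dy": 0,"dz": 0,"wx": 0,"wy": 0,"wz": 0.3}]}}

```text
time_s: 10.7
tcp_pos: [0.5529, 0.0381, 0.0915]
ee_rot: [[-0.964, -0.266, -0.002], [-0.266, 0.964, 0.001], [0.001, 0.001, -1.0]]
wrist_force: [-4.6, 5.7, 4.7]
gripper_width: 0.137
```

```bash
python3 st.py
```

```text
t 10.7 yaw -164.55 j6 -95.2 eff6 -0.089 M [1.463 1.367 0.051] F [-4.57  5.72  4.65] p [0.5529 0.0381 0.0915] g 0.137
```

{"fn": "drive_tool", "kwargs": {"deltas": [{"dx": 0,"dy": 0,"dz": 0,"wx": 0,"wy": 0,"wz": 0.3},{"dx": 0,"dy": 0,"dz": 0,"wx": 0,"wy": 0,"wz": 0.3}]}}

```text
time_s: 10.9
tcp_pos: [0.5529, 0.0382, 0.0915]
ee_rot: [[-0.965, -0.261, -0.002], [-0.261, 0.965, 0.001], [0.001, 0.001, -1.0]]
wrist_force: [-4.9, 3.9, 3.7]
gripper_width: 0.136
```

```bash
python3 st.py
```

```text
t 10.9 yaw -164.85 j6 -95.5 eff6 -0.098 M [1.468 1.403 0.1  ] F [-4.88  3.93  3.7 ] p [0.5529 0.0382 0.0915] g 0.136
```

{"fn": "drive_tool", "kwargs": {"deltas": [{"dx": 0,"dy": 0,"dz": 0,"wx": 0,"wy": 0,"wz": 0.3},{"dx": 0,"dy": 0,"dz": 0,"wx": 0,"wy": 0,"wz": 0.3}]}}

```text
time_s: 11.1
tcp_pos: [0.5529, 0.0381, 0.0915]
ee_rot: [[-0.967, -0.256, -0.002], [-0.256, 0.967, 0.001], [0.001, 0.001, -1.0]]
wrist_force: [-5.5, 4.9, 3.7]
gripper_width: 0.133
```

```bash
python3 st.py
```

```text
t 11.1 yaw -165.14 j6 -95.8 eff6 -0.124 M [1.441 1.391 0.156] F [-5.46  4.93  3.7 ] p [0.5529 0.0381 0.0915] g 0.133
```

{"fn": "drive_tool", "kwargs": {"deltas": [{"dx": 0,"dy": 0,"dz": 0,"wx": 0,"wy": 0,"wz": 0.3},{"dx": 0,"dy": 0,"dz": 0,"wx": 0,"wy": 0,"wz": 0.3}]}}

```text
time_s: 11.3
tcp_pos: [0.5529, 0.0382, 0.0915]
ee_rot: [[-0.968, -0.251, -0.002], [-0.251, 0.968, 0.001], [0.001, 0.001, -1.0]]
wrist_force: [-5.6, 4.8, 4.2]
gripper_width: 0.132
```

```bash
python3 st.py
```

```text
t 11.3 yaw -165.45 j6 -96.1 eff6 -0.11 M [1.537 1.373 0.092] F [-5.59  4.82  4.21] p [0.5529 0.0382 0.0915] g 0.132
```

{"fn": "drive_tool", "kwargs": {"deltas": [{"dx": 0,"dy": 0,"dz": 0,"wx": 0,"wy": 0,"wz": 0.4},{"dx": 0,"dy": 0,"dz": 0,"wx": 0,"wy": 0,"wz": 0.4}]}}

```text
time_s: 11.5
tcp_pos: [0.5529, 0.0382, 0.0915]
ee_rot: [[-0.97, -0.244, -0.002], [-0.244, 0.97, 0.001], [0.001, 0.001, -1.0]]
wrist_force: [-5.0, 5.1, 3.8]
gripper_width: 0.136
```

```bash
python3 st.py
```

```text
t 11.5 yaw -165.85 j6 -96.5 eff6 -0.098 M [1.53  1.385 0.066] F [-5.02  5.08  3.76] p [0.5529 0.0382 0.0915] g 0.136
```

{"fn": "drive_tool", "kwargs": {"deltas": [{"dx": 0,"dy": 0,"dz": 0,"wx": 0,"wy": 0,"wz": 0.4},{"dx": 0,"dy": 0,"dz": 0,"wx": 0,"wy": 0,"wz": 0.4}]}}

```text
time_s: 11.7
tcp_pos: [0.5529, 0.0382, 0.0916]
ee_rot: [[-0.971, -0.238, -0.002], [-0.238, 0.971, 0.001], [0.001, 0.001, -1.0]]
wrist_force: [-4.8, 5.2, 4.2]
gripper_width: 0.139
```

```bash
python3 st.py
```

```text
t 11.7 yaw -166.26 j6 -96.9 eff6 -0.091 M [1.474 1.406 0.029] F [-4.76  5.17  4.24] p [0.5529 0.0382 0.0916] g 0.139
```

{"fn": "drive_tool", "kwargs": {"deltas": [{"dx": 0,"dy": 0,"dz": 0,"wx": 0,"wy": 0,"wz": 0.5},{"dx": 0,"dy": 0,"dz": 0,"wx": 0,"wy": 0,"wz": 0.5}]}}

```text
time_s: 11.9
tcp_pos: [0.5529, 0.0382, 0.0915]
ee_rot: [[-0.973, -0.229, -0.002], [-0.229, 0.973, 0.001], [0.001, 0.001, -1.0]]
wrist_force: [-6.3, 5.9, 4.4]
gripper_width: 0.134
```

```bash
python3 st.py
```

```text
t 11.9 yaw -166.76 j6 -97.4 eff6 -0.096 M [1.523 1.378 0.119] F [-6.29  5.92  4.39] p [0.5529 0.0382 0.0915] g 0.134
```

{"fn": "drive_tool", "kwargs": {"deltas": [{"dx": 0,"dy": 0,"dz": 0,"wx": 0,"wy": 0,"wz": 0.5},{"dx": 0,"dy": 0,"dz": 0,"wx": 0,"wy": 0,"wz": 0.5}]}}

```text
time_s: 12.1
tcp_pos: [0.5529, 0.0382, 0.0915]
ee_rot: [[-0.975, -0.221, -0.002], [-0.221, 0.975, 0.001], [0.001, 0.001, -1.0]]
wrist_force: [-6.0, 4.2, 4.1]
gripper_width: 0.133
```

```bash
python3 st.py
```

```text
t 12.1 yaw -167.26 j6 -97.9 eff6 -0.089 M [1.533 1.343 0.092] F [-5.96  4.22  4.09] p [0.5529 0.0382 0.0915] g 0.133
```

{"fn": "drive_tool", "kwargs": {"deltas": [{"dx": 0,"dy": 0,"dz": 0,"wx": 0,"wy": 0,"wz": 1},{"dx": 0,"dy": 0,"dz": 0,"wx": 0,"wy": 0,"wz": 2},{"dx": 0,"dy": 0,"dz": 0,"wx": 0,"wy": 0,"wz": 2}]}}

```text
time_s: 12.4
tcp_pos: [0.5529, 0.0382, 0.0915]
ee_rot: [[-0.983, -0.186, -0.002], [-0.186, 0.983, 0.001], [0.001, 0.001, -1.0]]
wrist_force: [-5.3, 5.6, 3.5]
gripper_width: 0.137
```

```bash
python3 st.py
```

```text
t 12.4 yaw -169.28 j6 -99.9 eff6 -0.105 M [1.541 1.362 0.052] F [-5.33  5.6   3.5 ] p [0.5529 0.0382 0.0915] g 0.137
```

{"fn": "drive_tool", "kwargs": {"deltas": [{"dx": 0,"dy": 0,"dz": 0,"wx": 0,"wy": 0,"wz": 4},{"dx": 0,"dy": 0,"dz": 0,"wx": 0,"wy": 0,"wz": 8},{"dx": 0,"dy": 0,"dz": 0,"wx": 0,"wy": 0,"wz": 12},{"dx": 0,"dy": 0,"dz": 0,"wx": 0,"wy": 0,"wz": 16},{"dx": 0,"dy": 0,"dz": 0,"wx": 0,"wy": 0,"wz": 16},{"dx": 0,"dy": 0,"dz": 0,"wx": 0,"wy": 0,"wz": 16}]}}

```text
time_s: 13.0
tcp_pos: [0.5529, 0.0385, 0.0916]
ee_rot: [[-0.996, 0.092, -0.001], [0.092, 0.996, 0.001], [0.002, 0.001, -1.0]]
wrist_force: [-5.7, 6.2, 3.7]
gripper_width: 0.137
```

```bash
python3 st.py
```

```text
t 13.0 yaw 174.7 j6 -115.9 eff6 0.097 M [ 1.892  1.451 -0.137] F [-5.71  6.24  3.72] p [0.5529 0.0385 0.0916] g 0.137
```

{"fn": "drive_tool", "kwargs": {"deltas": [{"dx": 0,"dy": 0,"dz": 0,"wx": 0,"wy": 0,"wz": 1},{"dx": 0,"dy": 0,"dz": 0,"wx": 0,"wy": 0,"wz": 1.8},{"dx": 0,"dy": 0,"dz": 0,"wx": 0,"wy": 0,"wz": 1.8}]}}

```text
time_s: 13.3
tcp_pos: [0.5529, 0.0385, 0.0915]
ee_rot: [[-0.992, 0.123, -0.001], [0.123, 0.992, 0.001], [0.002, 0.001, -1.0]]
wrist_force: [-4.9, 6.7, 3.6]
gripper_width: 0.136
```

```bash
python3 st.py
```

```text
t 13.3 yaw 172.93 j6 -117.7 eff6 -0.086 M [1.896 1.421 0.024] F [-4.89  6.72  3.63] p [0.5529 0.0385 0.0915] g 0.136
```

{"fn": "drive_tool", "kwargs": {"deltas": [{"dx": 0,"dy": 0,"dz": 0,"wx": 0,"wy": 0,"wz": 0.4},{"dx": 0,"dy": 0,"dz": 0,"wx": 0,"wy": 0,"wz": 0.8},{"dx": 0,"dy": 0,"dz": 0,"wx": 0,"wy": 0,"wz": 0.8}]}}

```text
time_s: 13.6
tcp_pos: [0.5529, 0.0385, 0.0915]
ee_rot: [[-0.991, 0.137, -0.001], [0.137, 0.991, 0.001], [0.002, 0.001, -1.0]]
wrist_force: [-5.4, 5.8, 4.1]
gripper_width: 0.141
```

```bash
python3 st.py
```

```text
t 13.6 yaw 172.15 j6 -118.5 eff6 -0.123 M [1.888 1.471 0.121] F [-5.39  5.83  4.08] p [0.5529 0.0385 0.0915] g 0.141
```

{"fn": "drive_tool", "kwargs": {"deltas": [{"dx": 0,"dy": 0,"dz": 0,"wx": 0,"wy": 0,"wz": 0.25},{"dx": 0,"dy": 0,"dz": 0,"wx": 0,"wy": 0,"wz": 0.25}]}}

```text
time_s: 13.8
tcp_pos: [0.5529, 0.0385, 0.0915]
ee_rot: [[-0.99, 0.141, -0.001], [0.141, 0.99, 0.001], [0.002, 0.001, -1.0]]
wrist_force: [-6.2, 6.4, 4.4]
gripper_width: 0.138
```

```bash
python3 st.py
```

```text
t 13.8 yaw 171.9 j6 -118.7 eff6 -0.097 M [1.899 1.45  0.094] F [-6.22  6.35  4.42] p [0.5529 0.0385 0.0915] g 0.138
```

{"fn": "drive_tool", "kwargs": {"deltas": [{"dx": 0,"dy": 0,"dz": 0,"wx": 0,"wy": 0,"wz": 0.25},{"dx": 0,"dy": 0,"dz": 0,"wx": 0,"wy": 0,"wz": 0.25}]}}

```text
time_s: 14.0
tcp_pos: [0.5529, 0.0385, 0.0915]
ee_rot: [[-0.989, 0.145, -0.001], [0.145, 0.989, 0.001], [0.002, 0.001, -1.0]]
wrist_force: [-5.6, 5.8, 3.7]
gripper_width: 0.138
```

```bash
python3 st.py
```

```text
t 14.0 yaw 171.66 j6 -119.0 eff6 -0.115 M [1.882 1.517 0.073] F [-5.61  5.82  3.67] p [0.5529 0.0385 0.0915] g 0.138
```

{"fn": "drive_tool", "kwargs": {"deltas": [{"dx": 0,"dy": 0,"dz": 0,"wx": 0,"wy": 0,"wz": 0.2},{"dx": 0,"dy": 0,"dz": 0,"wx": 0,"wy": 0,"wz": 0.2}]}}

```text
time_s: 14.2
tcp_pos: [0.5529, 0.0385, 0.0915]
ee_rot: [[-0.989, 0.149, -0.002], [0.149, 0.989, 0.001], [0.002, 0.001, -1.0]]
wrist_force: [-5.4, 6.6, 3.9]
gripper_width: 0.134
```

```bash
python3 st.py
```

```text
t 14.2 yaw 171.46 j6 -119.1 eff6 -0.134 M [1.81  1.435 0.15 ] F [-5.42  6.65  3.89] p [0.5529 0.0385 0.0915] g 0.134
```

{"fn": "drive_tool", "kwargs": {"deltas": [{"dx": 0,"dy": 0,"dz": 0,"wx": 0,"wy": 0,"wz": 0.2},{"dx": 0,"dy": 0,"dz": 0,"wx": 0,"wy": 0,"wz": 0.2}]}}

```text
time_s: 14.4
tcp_pos: [0.5529, 0.0385, 0.0916]
ee_rot: [[-0.988, 0.152, -0.001], [0.152, 0.988, 0.001], [0.002, 0.001, -1.0]]
wrist_force: [-6.0, 5.8, 4.7]
gripper_width: 0.137
```

```bash
python3 st.py
```

```text
t 14.4 yaw 171.25 j6 -119.4 eff6 -0.102 M [1.829 1.402 0.091] F [-6.01  5.78  4.73] p [0.5529 0.0385 0.0916] g 0.137
```

{"fn": "drive_tool", "kwargs": {"deltas": [{"dx": 0,"dy": 0,"dz": 0,"wx": 0,"wy": 0,"wz": 0.2},{"dx": 0,"dy": 0,"dz": 0,"wx": 0,"wy": 0,"wz": 0.2}]}}

```text
time_s: 14.6
tcp_pos: [0.5529, 0.0385, 0.0915]
ee_rot: [[-0.988, 0.155, -0.002], [0.155, 0.988, 0.001], [0.002, 0.001, -1.0]]
wrist_force: [-6.8, 6.6, 3.1]
gripper_width: 0.137
```

```bash
python3 st.py
```

```text
t 14.6 yaw 171.06 j6 -119.5 eff6 -0.122 M [1.828 1.409 0.053] F [-6.83  6.55  3.1 ] p [0.5529 0.0385 0.0915] g 0.137
```

{"fn": "drive_tool", "kwargs": {"deltas": [{"dx": 0,"dy": 0,"dz": 0,"wx": 0,"wy": 0,"wz": 0.2},{"dx": 0,"dy": 0,"dz": 0,"wx": 0,"wy": 0,"wz": 0.2}]}}

```text
time_s: 14.8
tcp_pos: [0.5529, 0.0385, 0.0915]
ee_rot: [[-0.987, 0.159, -0.001], [0.159, 0.987, 0.001], [0.002, 0.001, -1.0]]
wrist_force: [-6.7, 6.2, 3.9]
gripper_width: 0.137
```

```bash
python3 st.py
```

```text
t 14.8 yaw 170.85 j6 -119.8 eff6 -0.096 M [1.877 1.46  0.102] F [-6.65  6.2   3.94] p [0.5529 0.0385 0.0915] g 0.137
```

{"fn": "drive_tool", "kwargs": {"deltas": [{"dx": 0,"dy": 0,"dz": 0,"wx": 0,"wy": 0,"wz": 0.2},{"dx": 0,"dy": 0,"dz": 0,"wx": 0,"wy": 0,"wz": 0.2}]}}

```text
time_s: 15.0
tcp_pos: [0.5529, 0.0385, 0.0915]
ee_rot: [[-0.987, 0.162, -0.001], [0.162, 0.987, 0.001], [0.002, 0.001, -1.0]]
wrist_force: [-5.1, 5.6, 5.2]
gripper_width: 0.137
```

```bash
python3 st.py
```

```text
t 15.0 yaw 170.66 j6 -120.0 eff6 -0.119 M [1.901 1.492 0.112] F [-5.09  5.59  5.2 ] p [0.5529 0.0385 0.0915] g 0.137
```

{"fn": "drive_tool", "kwargs": {"deltas": [{"dx": 0,"dy": 0,"dz": 0,"wx": 0,"wy": 0,"wz": 0.2},{"dx": 0,"dy": 0,"dz": 0,"wx": 0,"wy": 0,"wz": 0.2}]}}

```text
time_s: 15.2
tcp_pos: [0.5529, 0.0385, 0.0915]
ee_rot: [[-0.986, 0.166, -0.001], [0.166, 0.986, 0.001], [0.002, 0.001, -1.0]]
wrist_force: [-5.2, 7.0, 3.0]
gripper_width: 0.14
```

```bash
python3 st.py
```

```text
t 15.2 yaw 170.46 j6 -120.1 eff6 -0.148 M [1.929 1.47  0.16 ] F [-5.18  7.04  2.99] p [0.5529 0.0385 0.0915] g 0.14
```

{"fn": "drive_tool", "kwargs": {"deltas": [{"dx": 0,"dy": 0,"dz": 0,"wx": 0,"wy": 0,"wz": 0.2},{"dx": 0,"dy": 0,"dz": 0,"wx": 0,"wy": 0,"wz": 0.2}]}}

```text
time_s: 15.4
tcp_pos: [0.5529, 0.0386, 0.0915]
ee_rot: [[-0.986, 0.169, -0.001], [0.169, 0.986, 0.001], [0.002, 0.001, -1.0]]
wrist_force: [-5.6, 7.1, 3.6]
gripper_width: 0.135
```

```bash
python3 st.py
```

```text
t 15.4 yaw 170.26 j6 -120.4 eff6 -0.126 M [1.948 1.49  0.103] F [-5.58  7.14  3.61] p [0.5529 0.0386 0.0915] g 0.135
```

{"fn": "drive_tool", "kwargs": {"deltas": [{"dx": 0,"dy": 0,"dz": 0,"wx": 0,"wy": 0,"wz": 0.2},{"dx": 0,"dy": 0,"dz": 0,"wx": 0,"wy": 0,"wz": 0.2}]}}

```text
time_s: 15.6
tcp_pos: [0.5529, 0.0385, 0.0915]
ee_rot: [[-0.985, 0.173, -0.001], [0.173, 0.985, 0.001], [0.002, 0.001, -1.0]]
wrist_force: [-5.3, 6.6, 4.3]
gripper_width: 0.135
```

```bash
python3 st.py
```

```text
t 15.6 yaw 170.06 j6 -120.5 eff6 -0.155 M [1.869 1.504 0.106] F [-5.32  6.62  4.3 ] p [0.5529 0.0385 0.0915] g 0.135
```

{"fn": "drive_tool", "kwargs": {"deltas": [{"dx": 0,"dy": 0,"dz": 0,"wx": 0,"wy": 0,"wz": 0.2},{"dx": 0,"dy": 0,"dz": 0,"wx": 0,"wy": 0,"wz": 0.2}]}}

```text
time_s: 15.8
tcp_pos: [0.5529, 0.0386, 0.0915]
ee_rot: [[-0.984, 0.176, -0.001], [0.176, 0.984, 0.001], [0.002, 0.001, -1.0]]
wrist_force: [-6.1, 5.9, 4.0]
gripper_width: 0.137
```

```bash
python3 st.py
```

```text
t 15.8 yaw 169.87 j6 -120.7 eff6 -0.188 M [1.883 1.455 0.146] F [-6.07  5.91  4.02] p [0.5529 0.0386 0.0915] g 0.137
```

{"fn": "drive_tool", "kwargs": {"deltas": [{"dx": 0,"dy": 0,"dz": 0,"wx": 0,"wy": 0,"wz": 0.2},{"dx": 0,"dy": 0,"dz": 0,"wx": 0,"wy": 0,"wz": 0.2}]}}

```text
time_s: 16.0
tcp_pos: [0.5529, 0.0385, 0.0915]
ee_rot: [[-0.984, 0.179, -0.001], [0.179, 0.984, 0.001], [0.002, 0.001, -1.0]]
wrist_force: [-6.0, 6.1, 3.6]
gripper_width: 0.134
```

```bash
python3 st.py
```

```text
t 16.0 yaw 169.68 j6 -120.9 eff6 -0.223 M [1.887 1.434 0.18 ] F [-5.96  6.13  3.57] p [0.5529 0.0385 0.0915] g 0.134
```

{"fn": "drive_tool", "kwargs": {"deltas": [{"dx": 0,"dy": 0,"dz": 0,"wx": 0,"wy": 0,"wz": 0.2},{"dx": 0,"dy": 0,"dz": 0,"wx": 0,"wy": 0,"wz": 0.2}]}}

```text
time_s: 16.2
tcp_pos: [0.5529, 0.0386, 0.0915]
ee_rot: [[-0.983, 0.183, -0.001], [0.183, 0.983, 0.001], [0.002, 0.001, -1.0]]
wrist_force: [-5.1, 6.1, 4.1]
gripper_width: 0.137
```

```bash
python3 st.py
```

```text
t 16.2 yaw 169.48 j6 -121.1 eff6 -0.204 M [1.92  1.474 0.153] F [-5.14  6.08  4.07] p [0.5529 0.0386 0.0915] g 0.137
```

{"fn": "drive_tool", "kwargs": {"deltas": [{"dx": 0,"dy": 0,"dz": 0,"wx": 0,"wy": 0,"wz": 0.2},{"dx": 0,"dy": 0,"dz": 0,"wx": 0,"wy": 0,"wz": 0.2}]}}

```text
time_s: 16.4
tcp_pos: [0.5529, 0.0385, 0.0915]
ee_rot: [[-0.983, 0.186, -0.001], [0.186, 0.983, 0.001], [0.002, 0.001, -1.0]]
wrist_force: [-6.3, 6.1, 3.8]
gripper_width: 0.137
```

```bash
python3 st.py
```

```text
t 16.4 yaw 169.28 j6 -121.3 eff6 -0.238 M [1.882 1.407 0.214] F [-6.35  6.12  3.83] p [0.5529 0.0385 0.0915] g 0.137
```

{"fn": "drive_tool", "kwargs": {"deltas": [{"dx": 0,"dy": 0,"dz": 0,"wx": 0,"wy": 0,"wz": 0.3},{"dx": 0,"dy": 0,"dz": 0,"wx": 0,"wy": 0,"wz": 0.3}]}}

```text
time_s: 16.6
tcp_pos: [0.5529, 0.0386, 0.0915]
ee_rot: [[-0.982, 0.191, -0.001], [0.191, 0.982, 0.001], [0.002, 0.001, -1.0]]
wrist_force: [-6.4, 6.7, 4.3]
gripper_width: 0.135
```

```bash
python3 st.py
```

```text
t 16.6 yaw 168.98 j6 -121.6 eff6 -0.259 M [1.951 1.471 0.219] F [-6.44  6.69  4.26] p [0.5529 0.0386 0.0915] g 0.135
```

{"fn": "drive_tool", "kwargs": {"deltas": [{"dx": 0,"dy": 0,"dz": 0,"wx": 0,"wy": 0,"wz": 0.3},{"dx": 0,"dy": 0,"dz": 0,"wx": 0,"wy": 0,"wz": 0.3}]}}

```text
time_s: 16.8
tcp_pos: [0.5529, 0.0386, 0.0915]
ee_rot: [[-0.981, 0.196, -0.001], [0.196, 0.981, 0.001], [0.002, 0.001, -1.0]]
wrist_force: [-5.4, 5.9, 3.6]
gripper_width: 0.135
```

```bash
python3 st.py
```

```text
t 16.8 yaw 168.69 j6 -121.9 eff6 -0.286 M [1.968 1.461 0.251] F [-5.42  5.86  3.62] p [0.5529 0.0386 0.0915] g 0.135
```

{"fn": "drive_tool", "kwargs": {"deltas": [{"dx": 0,"dy": 0,"dz": 0,"wx": 0,"wy": 0,"wz": -4},{"dx": 0,"dy": 0,"dz": 0,"wx": 0,"wy": 0,"wz": -10},{"dx": 0,"dy": 0,"dz": 0,"wx": 0,"wy": 0,"wz": -16},{"dx": 0,"dy": 0,"dz": 0,"wx": 0,"wy": 0,"wz": -22},{"dx": 0,"dy": 0,"dz": 0,"wx": 0,"wy": 0,"wz": -28},{"dx": 0,"dy": 0,"dz": 0,"wx": 0,"wy": 0,"wz": -34},{"dx": 0,"dy": 0,"dz": 0,"wx": 0,"wy": 0,"wz": -40},{"dx": 0,"dy": 0,"dz": 0,"wx": 0,"wy": 0,"wz": -46},{"dx": 0,"dy": 0,"dz": 0,"wx": 0,"wy": 0,"wz": -52},{"dx": 0,"dy": 0,"dz": 0,"wx": 0,"wy": 0,"wz": -58},{"dx": 0,"dy": 0,"dz": 0,"wx": 0,"wy": 0,"wz": -64},{"dx": 0,"dy": 0,"dz": 0,"wx": 0,"wy": 0,"wz": -64}]}}

```text
time_s: 18.0
tcp_pos: [0.5532, 0.0377, 0.0915]
ee_rot: [[-0.607, -0.794, -0.001], [-0.794, 0.607, 0.0], [0.001, 0.001, -1.0]]
wrist_force: [-3.9, 3.3, 3.6]
gripper_width: 0.136
```

```bash
python3 st.py
```

```text
t 18.0 yaw -127.4 j6 -58.0 eff6 0.409 M [1.006 1.22  0.029] F [-3.87  3.28  3.64] p [0.5532 0.0377 0.0915] g 0.136
```

{"fn": "drive_tool", "kwargs": {"deltas": [{"dx": 0,"dy": 0,"dz": 0,"wx": 0,"wy": 0,"wz": -6},{"dx": 0,"dy": 0,"dz": 0,"wx": 0,"wy": 0,"wz": -12},{"dx": 0,"dy": 0,"dz": 0,"wx": 0,"wy": 0,"wz": -18},{"dx": 0,"dy": 0,"dz": 0,"wx": 0,"wy": 0,"wz": -24},{"dx": 0,"dy": 0,"dz": 0,"wx": 0,"wy": 0,"wz": -30},{"dx": 0,"dy": 0,"dz": 0,"wx": 0,"wy": 0,"wz": -36},{"dx": 0,"dy": 0,"dz": 0,"wx": 0,"wy": 0,"wz": -42},{"dx": 0,"dy": 0,"dz": 0,"wx": 0,"wy": 0,"wz": -48},{"dx": 0,"dy": 0,"dz": 0,"wx": 0,"wy": 0,"wz": -54},{"dx": 0,"dy": 0,"dz": 0,"wx": 0,"wy": 0,"wz": -60.5},{"dx": 0,"dy": 0,"dz": 0,"wx": 0,"wy": 0,"wz": -60.5},{"dx": 0,"dy": 0,"dz": 0,"wx": 0,"wy": 0,"wz": -60.5},{"dx": 0,"dy": 0,"dz": 0,"wx": 0,"wy": 0,"wz": -60.5},{"dx": 0,"dy": 0,"dz": 0,"wx": 0,"wy": 0,"wz": -60.5}]}}

```text
time_s: 19.4
tcp_pos: [0.5542, 0.0375, 0.0915]
ee_rot: [[0.39, -0.921, 0.001], [-0.921, -0.39, 0.0], [0.0, -0.001, -1.0]]
wrist_force: [-0.4, 1.0, 1.1]
gripper_width: 0.135
```

```bash
python3 st.py;python3 - <<'E'
from h import *
im=cams.capture('wrist');cv2.imwrite('pics/w4.png',im[100:340,160:480,::-1].repeat(2,0).repeat(2,1))
E
```

```text
t 19.4 yaw -67.04 j6 2.3 eff6 -0.058 M [ 0.458  0.03  -0.016] F [-0.4   1.    1.11] p [0.5542 0.0375 0.0915] g 0.135
```

View pics/w4.png

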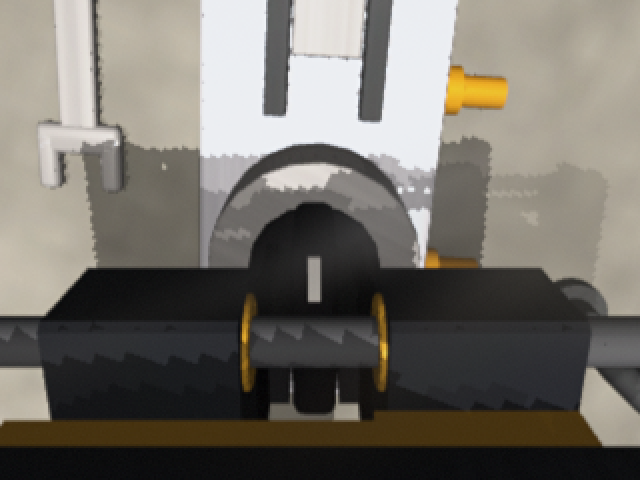

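{"fn": "drive_tool", "kwargs": {"deltas": [{"dx": 0,"dy": 0,"dz": 0,"wx": 0,"wy": 0,"wz": 0},{"dx": 0,"dy": 0,"dz": 0,"wx": 0,"wy": 0,"wz": 0},{"dx": 0,"dy": 0,"dz": 0,"wx": 0,"wy": 0,"wz": 0},{"dx": 0,"dy": 0,"dz": 0,"wx": 0,"wy": 0,"wz": 0},{"dx": 0,"dy": 0,"dz": 0,"wx": 0,"wy": 0,"wz": 0},{"dx": 0,"dy": 0,"dz": -0.03,"wx": 0,"wy": 0,"wz": 0},{"dx": 0,"dy": 0,"dz": -0.07,"wx": 0,"wy": 0,"wz": 0},{"dx": 0,"dy": 0,"dz": -0.11,"wx": 0,"wy": 0,"wz": 0},{"dx": 0,"dy": 0,"dz": -0.14,"wx": 0,"wy": 0,"wz": 0},{"dx": 0,"dy": 0,"dz": -0.14,"wx": 0,"wy": 0,"wz": 0},{"dx": 0,"dy": 0,"dz": -0.14,"wx": 0,"wy": 0,"wz": 0}], "gripper": 0.6}}

```text
time_s: 20.55
tcp_pos: [0.5537, 0.0376, 0.232]
ee_rot: [[0.391, -0.92, 0.001], [-0.92, -0.391, 0.001], [-0.0, -0.001, -1.0]]
wrist_force: [0.2, -0.4, -0.6]
gripper_width: 0.601
```

```bash
python3 st.py;python3 - <<'E'
from h import *
T=tcp();im=cams.capture('wrist');cv2.imwrite('pics/w5.png',im[:,:,::-1]);np.save('T5.npy',T)
E
```

```text
t 20.55 yaw -67.0 j6 2.4 eff6 0.002 M [0.018 0.035 0.024] F [ 0.25 -0.36 -0.58] p [0.5537 0.0376 0.232 ] g 0.601
```

View pics/w5.png

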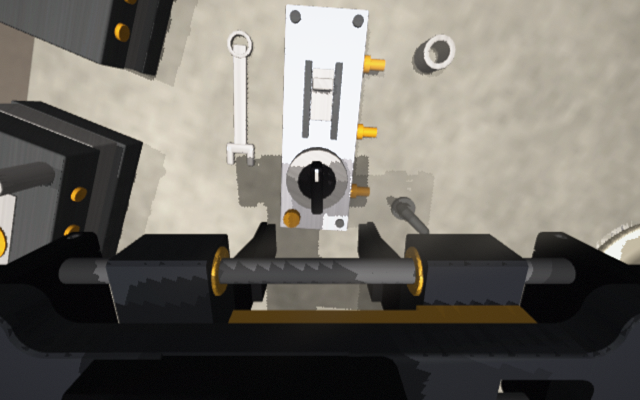

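Run:
```python
from h import *
im=cv2.imread('pics/w5.png');T=np.load('T5.npy')
c=im[50:130,290:360];cv2.imwrite('pics/w5z.png',cv2.resize(c,None,fx=7,fy=7,interpolation=cv2.INTER_NEAREST))
yd=np.array([-.331,.944,0]);yd/=np.linalg.norm(yd);xd=np.array([.944,.331,0]);c0=np.array([.5720,-.0142,0])
for a,b in((-11,-6),(11,-6),(11,6),(-11,6)):
  p=c0+(-.05+b/1000)*yd+a/1000*xd
  print(proj('wrist',p+[0,0,.082],T),proj('wrist',p+[0,0,.058],T))
```

```text
[334.94796631  76.23557678] [333.62199297  78.63032099]
[313.81870093  74.78417943] [314.04262598  77.28844427]
[313.12455094  87.07623303] [313.39647933  88.66059406]
[334.00902582  88.49465462] [332.76547217  89.97418588]
```

View pics/w5z.png

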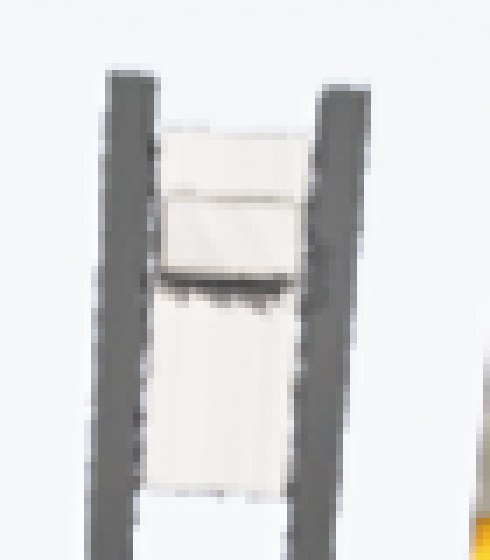

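Run:
```python
from h import *
yd=np.array([-.331,.944,0]);yd/=np.linalg.norm(yd);c0=np.array([.5720,-.0142,0])
print(c0-.080*yd,delta(c0-.080*yd+[0,0,.15],-70.7))
```

```text
[ 0.59847078 -0.0896937   0.        ] (array([0.1348, 0.0078, 0.0807]), array([0.07, 0.04, 3.7 ]))
```

{"fn": "drive_tool", "kwargs": {"deltas": [{"dx": 0.03,"dy": 0.002,"dz": 0,"wx": 0,"wy": 0,"wz": 1},{"dx": 0.07,"dy": 0.004,"dz": 0.0,"wx": 0,"wy": 0,"wz": 2},{"dx": 0.11,"dy": 0.007,"dz": 0.02,"wx": 0,"wy": 0,"wz": 3},{"dx": 0.135,"dy": 0.008,"dz": 0.05,"wx": 0,"wy": 0,"wz": 3.7},{"dx": 0.135,"dy": 0.008,"dz": 0.081,"wx": 0,"wy": 0,"wz": 3.7},{"dx": 0.135,"dy": 0.008,"dz": 0.081,"wx": 0,"wy": 0,"wz": 3.7},{"dx": 0.135,"dy": 0.008,"dz": 0.081,"wx": 0,"wy": 0,"wz": 3.7},{"dx": 0.135,"dy": 0.008,"dz": 0.081,"wx": 0,"wy": 0,"wz": 3.7},{"dx": 0.135,"dy": 0.008,"dz": 0.081,"wx": 0,"wy": 0,"wz": 3.7},{"dx": 0.135,"dy": 0.008,"dz": 0.081,"wx": 0,"wy": 0,"wz": 3.7}], "gripper": 0}}

```text
time_s: 21.6
tcp_pos: [0.5998, -0.0893, 0.1521]
ee_rot: [[0.332, -0.943, 0.003], [-0.943, -0.332, 0.0], [0.001, -0.003, -1.0]]
wrist_force: [0.1, -0.3, -0.5]
gripper_width: 0.008
```

```bash
python3 st.py;python3 - <<'E'
from h import *
yd=np.array([-.331,.944,0]);yd/=np.linalg.norm(yd);c0=np.array([.5720,-.0142,0])
print(delta(c0-.080*yd+[0,0,.066],-70.7))
im=cams.capture('side');cv2.imwrite('pics/s6.png',cv2.resize(im[100:300,220:460,::-1],None,fx=3,fy=3,interpolation=cv2.INTER_CUBIC))
im=cams.capture('top');cv2.imwrite('pics/t6.png',cv2.resize(im[120:280,250:460,::-1],None,fx=3.6,fy=3.6,interpolation=cv2.INTER_CUBIC))
E
```

```text
t 21.6 yaw -70.63 j6 12.6 eff6 0.0 M [0.082 0.015 0.034] F [ 0.14 -0.27 -0.55] p [ 0.5998 -0.0893  0.1521] g 0.008
(array([-0.0002,  0.0016,  0.0861]), array([-0.15, -0.04,  0.07]))
```

View pics/s6.png

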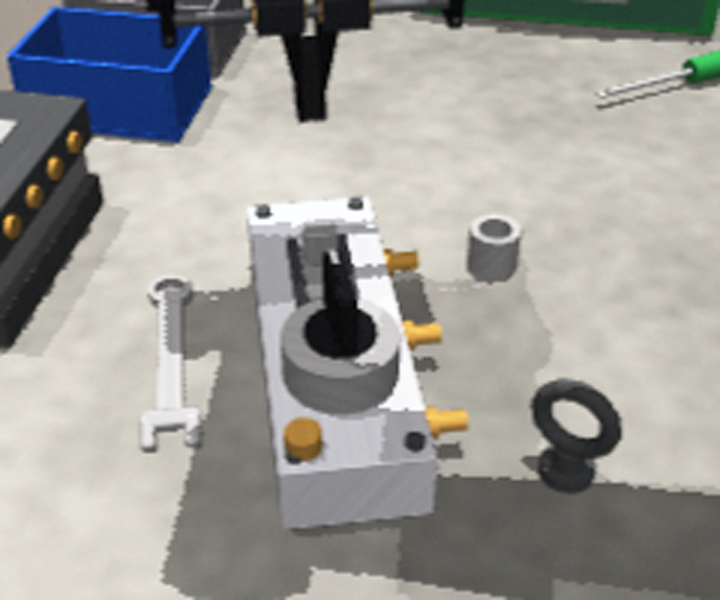

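View pics/t6.png

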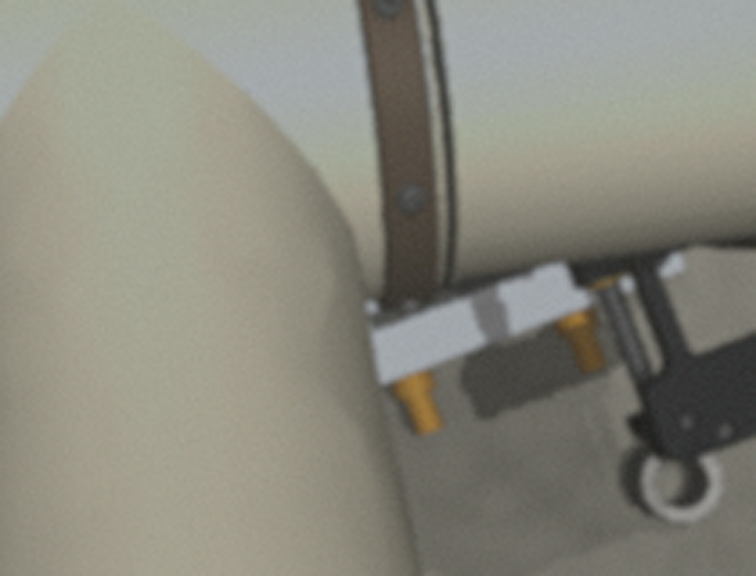

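{"fn": "drive_tool", "kwargs": {"deltas": [{"dx": 0,"dy": 0.001,"dz": 0.03,"wx": 0,"wy": 0,"wz": 0},{"dx": 0,"dy": 0.001,"dz": 0.055,"wx": 0,"wy": 0,"wz": 0},{"dx": 0,"dy": 0.001,"dz": 0.075,"wx": 0,"wy": 0,"wz": 0},{"dx": 0,"dy": 0.001,"dz": 0.085,"wx": 0,"wy": 0,"wz": 0},{"dx": 0,"dy": 0.001,"dz": 0.085,"wx": 0,"wy": 0,"wz": 0},{"dx": 0,"dy": 0.001,"dz": 0.085,"wx": 0,"wy": 0,"wz": 0},{"dx": 0,"dy": 0.001,"dz": 0.085,"wx": 0,"wy": 0,"wz": 0}]}}

```text
time_s: 22.4
tcp_pos: [0.5993, -0.0902, 0.067]
ee_rot: [[0.331, -0.944, 0.003], [-0.944, -0.331, 0.0], [0.001, -0.003, -1.0]]
wrist_force: [0.2, -0.1, -0.3]
gripper_width: 0.01
```

```bash
cat > st2.py <<'E'
from h import *
yd=np.array([-.331,.944,0]);yd/=np.linalg.norm(yd);xd=np.array([.944,.331,0]);c0=np.array([.5720,-.0142,0])
s=r.sense();d=s['tcp_pos']-c0
print('t',s['time_s'],'man y',(d@yd).round(4),'x',(d@xd).round(4),'z',s['tcp_pos'][2].round(4),'F along y',(s['wrist_force']@yd).round(2),s['wrist_force'].round(2))
E
python3 st2.py
python3 - <<'E'
from h import *
im=cams.capture('wrist');cv2.imwrite('pics/w7.png',im[:,:,::-1])
E
```

```text
t 22.4 man y -0.0807 x 0.0006 z 0.067 F along y -0.2 [ 0.22 -0.13 -0.33]
```

View pics/w7.png

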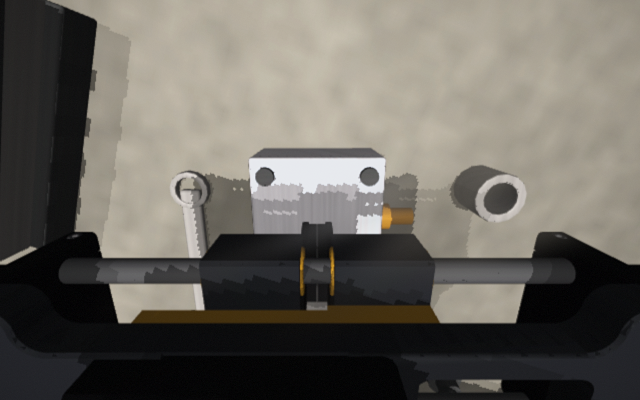

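{"fn": "drive_tool", "kwargs": {"deltas": [{"dx": -0.006,"dy": 0,"dz": 0,"wx": 0,"wy": 0,"wz": 0},{"dx": -0.012,"dy": 0,"dz": 0,"wx": 0,"wy": 0,"wz": 0},{"dx": -0.017,"dy": 0,"dz": 0,"wx": 0,"wy": 0,"wz": 0},{"dx": -0.022,"dy": 0,"dz": 0,"wx": 0,"wy": 0,"wz": 0},{"dx": -0.025,"dy": 0,"dz": 0,"wx": 0,"wy": 0,"wz": 0}]}}

```text
time_s: 22.95
tcp_pos: [0.59, -0.0664, 0.066]
ee_rot: [[0.331, -0.943, 0.001], [-0.943, -0.331, -0.0], [0.001, -0.0, -1.0]]
wrist_force: [0.3, -1.7, 1.6]
gripper_width: 0.01
```

```bash
python3 st2.py
```

```text
t 22.95 man y -0.0552 x -0.0003 z 0.066 F along y -1.68 [ 0.26 -1.69  1.58]
```

{"fn": "drive_tool", "kwargs": {"deltas": [{"dx": -0.004,"dy": 0,"dz": 0,"wx": 0,"wy": 0,"wz": 0},{"dx": -0.008,"dy": 0,"dz": 0,"wx": 0,"wy": 0,"wz": 0},{"dx": -0.012,"dy": 0,"dz": 0,"wx": 0,"wy": 0,"wz": 0},{"dx": -0.012,"dy": 0,"dz": 0,"wx": 0,"wy": 0,"wz": 0}]}}

```text
time_s: 23.35
tcp_pos: [0.5859, -0.0546, 0.0655]
ee_rot: [[0.331, -0.944, 0.0], [-0.944, -0.331, 0.0], [-0.0, -0.0, -1.0]]
wrist_force: [-0.5, -1.1, 0.4]
gripper_width: 0.006
```

```bash
python3 st2.py
```

```text
t 23.35 man y -0.0428 x -0.0003 z 0.0655 F along y -0.89 [-0.47 -1.1   0.45]
```

Contact is made (1–2.5 N). Now in smaller steps to the stop.

{"fn": "drive_tool", "kwargs": {"deltas": [{"dx": -0.002,"dy": 0,"dz": 0,"wx": 0,"wy": 0,"wz": 0},{"dx": -0.004,"dy": 0,"dz": 0,"wx": 0,"wy": 0,"wz": 0},{"dx": -0.004,"dy": 0,"dz": 0,"wx": 0,"wy": 0,"wz": 0}]}}

```text
time_s: 23.65
tcp_pos: [0.5847, -0.0512, 0.0654]
ee_rot: [[0.331, -0.944, 0.0], [-0.944, -0.331, 0.0], [-0.0, -0.0, -1.0]]
wrist_force: [0.6, -0.9, 0.6]
gripper_width: 0.008
```

```bash
python3 st2.py
```

```text
t 23.65 man y -0.0392 x -0.0003 z 0.0654 F along y -1.04 [ 0.61 -0.89  0.55]
```

{"fn": "drive_tool", "kwargs": {"deltas": [{"dx": -0.001,"dy": 0,"dz": 0,"wx": 0,"wy": 0,"wz": 0},{"dx": -0.002,"dy": 0,"dz": 0,"wx": 0,"wy": 0,"wz": 0},{"dx": -0.002,"dy": 0,"dz": 0,"wx": 0,"wy": 0,"wz": 0}]}}

```text
time_s: 23.95
tcp_pos: [0.5841, -0.0495, 0.0655]
ee_rot: [[0.331, -0.944, 0.0], [-0.944, -0.331, 0.0], [-0.0, -0.0, -1.0]]
wrist_force: [1.6, -2.8, 0.0]
gripper_width: 0.004
```

```bash
python3 st2.py
```

```text
t 23.95 man y -0.0373 x -0.0003 z 0.0655 F along y -3.14 [ 1.55 -2.78  0.03]
```

{"fn": "drive_tool", "kwargs": {"deltas": [{"dx": -0.001,"dy": 0,"dz": 0,"wx": 0,"wy": 0,"wz": 0},{"dx": -0.001,"dy": 0,"dz": 0,"wx": 0,"wy": 0,"wz": 0}]}}

```text
time_s: 24.15
tcp_pos: [0.5837, -0.0486, 0.0655]
ee_rot: [[0.331, -0.944, 0.0], [-0.944, -0.331, 0.0], [-0.0, -0.0, -1.0]]
wrist_force: [1.5, -2.7, -0.3]
gripper_width: 0.005
```

```bash
python3 st2.py
```

```text
t 24.15 man y -0.0363 x -0.0003 z 0.0655 F along y -3.05 [ 1.54 -2.69 -0.26]
```

{"fn": "drive_tool", "kwargs": {"deltas": [{"dx": -0.001,"dy": 0,"dz": 0,"wx": 0,"wy": 0,"wz": 0},{"dx": -0.001,"dy": 0,"dz": 0,"wx": 0,"wy": 0,"wz": 0}]}}

```text
time_s: 24.35
tcp_pos: [0.5837, -0.0484, 0.0655]
ee_rot: [[0.331, -0.944, 0.001], [-0.944, -0.331, -0.001], [0.001, -0.0, -1.0]]
wrist_force: [2.5, -5.2, -1.4]
gripper_width: 0.005
```

```bash
python3 st2.py
```

```text
t 24.35 man y -0.0362 x -0.0003 z 0.0655 F along y -5.74 [ 2.53 -5.19 -1.39]
```

{"fn": "drive_tool", "kwargs": {"deltas": [{"dx": -0.001,"dy": 0,"dz": 0,"wx": 0,"wy": 0,"wz": 0},{"dx": -0.001,"dy": 0,"dz": 0,"wx": 0,"wy": 0,"wz": 0}]}}

```text
time_s: 24.55
tcp_pos: [0.5837, -0.0483, 0.0656]
ee_rot: [[0.331, -0.944, 0.001], [-0.944, -0.331, -0.002], [0.002, -0.0, -1.0]]
wrist_force: [3.6, -8.6, -1.5]
gripper_width: 0.005
```

```bash
python3 st2.py
```

```text
t 24.55 man y -0.036 x -0.0003 z 0.0656 F along y -9.29 [ 3.64 -8.57 -1.45]
```

{"fn": "drive_tool", "kwargs": {"deltas": [{"dx": -0.001,"dy": 0,"dz": 0,"wx": 0,"wy": 0,"wz": 0},{"dx": -0.001,"dy": 0,"dz": 0,"wx": 0,"wy": 0,"wz": 0}]}}

```text
time_s: 24.75
tcp_pos: [0.5836, -0.0482, 0.0656]
ee_rot: [[0.331, -0.944, 0.001], [-0.944, -0.331, -0.003], [0.003, -0.0, -1.0]]
wrist_force: [5.1, -12.0, -3.3]
gripper_width: 0.005
```

```bash
python3 st2.py
```

```text
t 24.75 man y -0.0359 x -0.0003 z 0.0656 F along y -12.98 [  5.1  -11.96  -3.32]
```

Stop reached at −0.036 (−0.0355 expected). Back off, lift, and look.

{"fn": "drive_tool", "kwargs": {"deltas": [{"dx": 0.005,"dy": 0,"dz": 0,"wx": 0,"wy": 0,"wz": 0},{"dx": 0.013,"dy": 0,"dz": 0,"wx": 0,"wy": 0,"wz": 0},{"dx": 0.018,"dy": 0,"dz": -0.01,"wx": 0,"wy": 0,"wz": 0},{"dx": 0.018,"dy": 0,"dz": -0.05,"wx": 0,"wy": 0,"wz": 0},{"dx": 0.018,"dy": 0,"dz": -0.1,"wx": 0,"wy": 0,"wz": 0},{"dx": -0.03,"dy": 0,"dz": -0.14,"wx": 0,"wy": 0,"wz": 0},{"dx": -0.08,"dy": 0,"dz": -0.17,"wx": 0,"wy": 0,"wz": 0},{"dx": -0.1,"dy": 0,"dz": -0.17,"wx": 0,"wy": 0,"wz": 0},{"dx": -0.1,"dy": 0,"dz": -0.17,"wx": 0,"wy": 0,"wz": 0},{"dx": -0.1,"dy": 0,"dz": -0.17,"wx": 0,"wy": 0,"wz": 0}]}}

```text
time_s: 25.75
tcp_pos: [0.5493, 0.0493, 0.2366]
ee_rot: [[0.333, -0.943, 0.001], [-0.943, -0.333, 0.001], [-0.0, -0.001, -1.0]]
wrist_force: [0.3, -1.1, 0.3]
gripper_width: 0.009
```

```bash
python3 st.py;python3 - <<'E'
from h import *
yd=np.array([-.331,.944,0]);yd/=np.linalg.norm(yd);xd=np.array([.944,.331,0]);c0=np.array([.5720,-.0142,0])
T=tcp();im=cams.capture('wrist')[:,:,::-1];cv2.imwrite('pics/w8.png',im)
for b in(-.026,-.014):
  for a in(-.011,.011):print(proj('wrist',c0+b*yd+a*xd+[0,0,.082],T))
k=c0+.055*yd+[0,0,.126];print('knob',proj('wrist',k,T))
a=np.radians(-66.9);print('tip5',proj('wrist',k+.025*np.array([np.cos(a),np.sin(a),0]),T),proj('wrist',k-.025*np.array([np.cos(a),np.sin(a),0]),T))
im=cams.capture('side');cv2.imwrite('pics/s8.png',im[:,:,::-1])
E
```

```text
t 25.75 yaw -70.57 j6 -2.5 eff6 -0.011 M [-0.004 -0.053 -0.091] F [ 0.29 -1.11  0.26] p [0.5493 0.0493 0.2366] g 0.009
[327.65959782  93.33039006]
[307.13369123  93.30299192]
[327.52103267 105.05233818]
[307.2270357  105.02503133]
knob [317.31349999 176.43417013]
tip5 [315.68029477 151.59109809] [318.86589784 200.04806201]
```

View pics/w8.png

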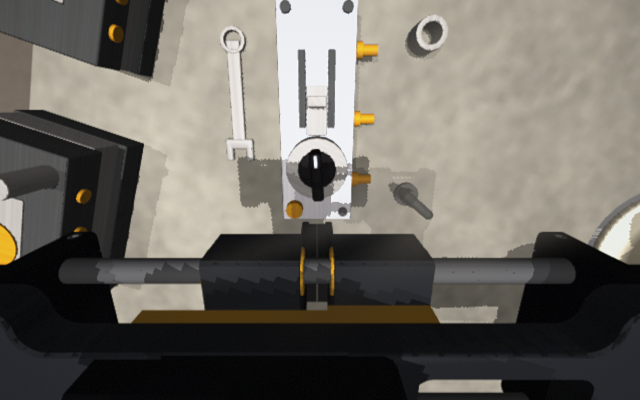

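View pics/s8.png

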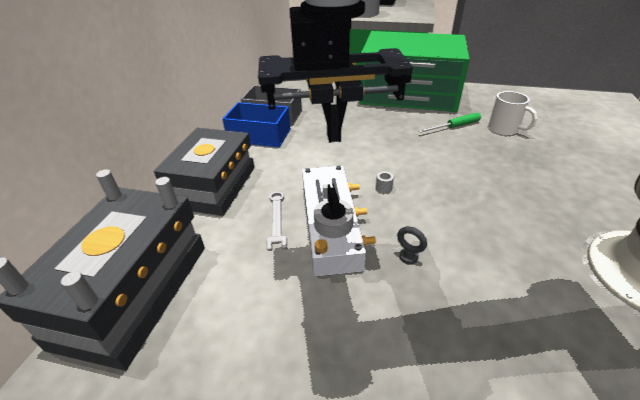

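```bash
python3 -c "
from station import ticket
print(ticket.finish_job())"
```

```text
the job is handed in; nothing more can be done
None
```

I closed the valve onto its seat, opened it five clicks, pushed the lock slide home, and handed the job in at about 26 s. The hand-in gave no verdict.

- **Seat:** The knob started four clicks open. I turned it clockwise in small steps of 0.2–0.5° near each possible seat position. Past the fourth click the torque rose from the usual 0.1 N m to about 0.29 N m, roughly 0.17 N m of it on the seat. This was well under the 0.6 N m limit, and I stopped there. The rise came about 1° later than the expected seat angle and was gradual, which I put down to give in the grip.
- **Five clicks open:** I turned the knob counter-clockwise to a yaw of −67.0°. That is one click beyond where it started (−90.9°), which agrees with the count of five from the seat. The last wrist picture shows the wing within a pixel or so of its computed five-click direction after I let go.
- **Lock slide:** I pushed the tab with closed fingers until the force rose from about 3 N to 13 N with no further movement. The fingertip stopped at −36 mm along the manifold, against −35.5 mm expected. The last picture shows the tab within about 1–2 pixels (1–2 mm) of home.
- **Other things:** In the last side and wrist pictures the wrench, bush, eyebolt, cap, mug and driver look where they were. The spray was out of both views. The arm was clear of everything when I handed in.

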